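Pack ferrite cores down an antenna tube

ROBOT

A 6-joint arm with a two-finger parallel gripper is mounted at the origin on the work surface. World frame = base frame: x ahead of the robot, y to its left, z up, the work surface at z = 0. Lengths are in m, angles in rad, forces in N, time in s.
With the tool pointing down it reaches from about 0.4 to 0.825 m from the base axis. Payload 7 kg.
Tool frame: the origin (TCP) lies at the very end of the fingers, on their centre line; the grasp point (between the pads) lies 19 mm behind it; z points along the fingers, y is the direction in which the jaws open and shut (so a half turn about z gives the same grasp; the last joint's range is limited). The gripper opens to 88 mm and grips with 3 to 60 N. Pads are 19 mm wide; open, the fingers measure 130 mm over their backs; the gripper's body (78 mm by 193 mm) begins 47 mm behind the grasp point.
Start: joints at [1.415, 0.359, 0.012, 0, -1.224, -0.288], TCP at [0.29, 0.61, 0.201] pointing down, gripper open.
Joint ranges: [-3.07, 3.07], [-1.43, 2.12], [-1.02, 1.25], [-3.03, 1.67], [-3.05, -0], [-3.03, 3.03]. Speed limits (rad/s): [2.39, 2.39, 3.01, 3.14, 3.14, 3.14].

INTERFACE

Orientations are given as [roll, pitch, yaw] about the fixed x, y, z axes, in that order (R = Rz(yaw) Ry(pitch) Rx(roll)).
In Python, from station import arm gives the robot as it stands.
- The arm moves only by the shell command python3 -m inch 'ROWS' [FORCE]. ROWS is text: rows parted by semicolons, each of 7 numbers parted by spaces: the closure, from 0 (fully open) to 1 (shut), then the shift along the tool's x, y, z each as a share of 300 mm, from -1 to 1, then the turn, a rotation vector about the tool's x, y, z each as a share of 60 degrees, from -1 to 1. In form: grip tx ty tz rx ry rz; .... A call has 1 to 12 rows; each row is the pose to reach, as a shift and turn from the pose commanded when the call began, along the tool's axes at that moment; what a row does not reach only later rows make up. A row lasts 1/10 s, in which the tool goes at most 50 mm and 8.59 degrees, less where a joint would pass 70% of its speed; a pose out of reach is approached as far as the arm can. A call with a number of a shift or a turn outside -1 to 1 is refused whole. A call with a gripper value outside its range is refused whole. The fingers move at their own pace and stop on an object; FORCE is the grip in N (left out, the last holds). Time passes only in rows, so rows that repeat a pose let the fingers close. It gives the time, the measured TCP pose, the force and the opening at its end, in the units of the state.
- arm.get_state(): the state, without advancing time (a new reading comes with each control period).
- arm.grab_frame(name): name is "scene" or "top"; returns a dict with "img" (420x560x3 uint8, red, green, blue), "range_z" (420x560 float32, m along the optical axis (not along the pixel's ray), 0 where there is no reading), "fx", "fy", "cx", "cy" (pixels), "extrinsics" (4x4, takes a point from world to camera coordinates). Camera axes: x right, y up, looking along -z (the intrinsics and any distortion apply to the point x, -y, -z); pixel columns grow to the right and rows downward; lengths in m; the calibration is good to about 2 mm. A picture is of the moment at which its call begins.
- arm.job_done(): hands the job in, once; it reports no verdict.
The state is a dict: "t": time; "q": joint angles; "qd": joint speeds; "joint_efforts": joint torques, N m; "eef_pos": TCP position; "ee_rot": TCP orientation; "force": force on the tool from outside, world axes, zero at the start; "moment": the same for the moment, N m; "width": finger opening in m.
Only numpy, scipy, OpenCV 4.12 (cv2) and the standard library are available. Lean on these libraries where they do the work, as an engineer would, in place of code of your own. Each camera call takes 0.05 s, during which the arm holds its last target.

TASK

Build up the core of the ferrite-rod antenna: lay the two loose slim ferrite cores one behind the other on the brass feed rails of the wooden cradle, and with the wooden push rod push them down the clear tube behind the core that is already in it, pressing firmly once they bottom out so that all three lie end to end against the closed end without gaps. Then draw the rod out and lay it flat on the bench clear of the cradle, leaving the other things on the bench where they are.

Things in the scene. Friction and masses are not known exactly. Their poses are not given: they have to be found in the camera images.
- tube_end (a point): Centre of the inner face of the closed, lower end of the clear plastic tube, 40 mm above the bench. The tube is fixed in a wooden cradle (base 285 x 64 mm), whose place and heading vary, and slopes up 12 degrees to its mouth. x axis: along the bore, up towards the mouth; y: level; z: square to the bore, upward. Bore 20 mm wide, 150 mm deep; outside 26 mm (collars 31).
- tube_mouth (a point): Centre of the tube's open mouth, 150 mm up the bore from the closed end; same axes. Three cores packed home take up the lowest 120 mm of the bore. Friction holds a core in the tube and on the rails against the slope: it goes down only when pushed.
- rails_end (a point): Point on the line of the bore, 100 mm beyond the mouth, where the feed rails end; same axes. Two brass rails (4 mm round, 9 mm apart centre to centre) carry on from the mouth in line with the bore, open above and at the sides. A core laid in the groove between them has its axis 1 mm below the bore's axis. Nothing of the cradle here stands higher than the rails.
- core_a_mid (a point): The core already started in the tube: slim dark-grey ferrite core, a plain solid cylinder 16 mm in diameter and 40 mm long, 30 to 50 g. This point is its centre; its x axis runs along the cylinder. It lies on the floor of the bore (axis 2 mm below the bore's axis), part of the way down at a depth that varies.
- core_b_mid (a point): A loose slim dark-grey ferrite core, a plain solid cylinder 16 mm in diameter and 40 mm long, 30 to 50 g. This point is its centre; its x axis runs along the cylinder. It lies on its side on the bench in front of the cradle, in one of four places.
- core_c_mid (a point): A loose slim dark-grey ferrite core, a plain solid cylinder 16 mm in diameter and 40 mm long, 30 to 50 g. This point is its centre; its x axis runs along the cylinder. It lies on its side on the bench in front of the cradle, in another of the four places. The other two of them hold bystanders: a fatter ferrite core (26 mm in diameter, 44 mm long) that does not fit the tube and a battery cell (14.5 mm in diameter, 50 mm long, with a small nub).
- rod_handle (a point): Push rod, 45 to 80 g: square beech handle 20 x 20 x 90 mm with a round wooden dowel 10 mm in diameter and 155 mm long on its end, in line. This point is the centre of the handle, 10 mm above the bench as it lies; its x axis runs along the rod towards the dowel's tip, 200 mm away, and its z axis is square to the face that is up. It lies left of the cradle, tip roughly to the right.
- rod_tip (a point): Centre of the flat end of the push rod's dowel, 200 mm from the handle's centre.
- rod: The push rod as a whole; origin and axes as for rod_handle.
- core_b: The same core as core_b_mid; origin at its centre.
- core_c: The same core as core_c_mid; origin at its centre.
- cradle: The whole cradle with tube and rails, fixed to the bench; origin and axes as for tube_end.
- fat_core: Bystander: the fat ferrite core lying on its side, origin at its centre.
- cell: Bystander: the battery cell lying on its side, origin at its centre, x axis along it.
- toroid: Bystander: ferrite ring lying flat, 40 mm across, 13 mm high; origin under its centre.
- plug: Bystander: small brass coaxial plug standing upright, 19 mm across, 36 mm high; origin under its centre.
- screwdriver: Bystander: screwdriver, 190 mm long, lying along its x axis.
- flux_bottle: Bystander: small white plastic bottle, 32 mm across, 68 mm high; origin under its centre.
- cleaner_can: Bystander: plain aluminium can, 52 mm across, 150 mm high; origin under its centre.

How it is judged:
By the outcome, as a careful person would: the job done as asked, in the order asked, and still so for the second after the job is handed in, with the robot touching nothing.
It also fails if it takes over 69 s, if anything falls off the work surface, if the arm or the gripper's body presses on something with over 40 N, if the wrist force passes 120 N, or if a joint passes its speed limit or range.

## Working session

There is one attempt and no reset: what is moved stays moved. The work goes in short steps, Python scripts to look and compute and a shell command to move; the robot and the scene stay as the last step left them, time stands still between calls to the robot, and variables do not carry over. Pictures are saved under pics/ and viewed, and the job is handed in when it is done.

```bash
ls; mkdir -p pics; python3 - <<'E'
from station import arm
import cv2, numpy as np, pickle
s=arm.get_state(); print(s)
for n in ("scene","top"):
    f=arm.grab_frame(n); pickle.dump(f,open(f"/tmp/{n}0.pkl","wb"))
    cv2.imwrite(f"pics/{n}0.png",f["img"][:,:,::-1]); print(n,f["fx"],f["fy"],f["cx"],f["cy"],f.keys()); print(np.round(f["extrinsics"],4))
E
```

```text
pics
{'t': 0.0, 'q': array([ 1.41505861e+00,  3.59375823e-01,  1.10417240e-02, -3.38519442e-04,
       -1.22409473e+00, -2.88117494e-01]), 'qd': array([-0.00022717,  0.00155464, -0.00131923,  0.00043663,  0.00100298,
       -0.00105744]), 'joint_efforts': array([-2.02747979e-03, -5.82716238e+01,  2.93054706e+01,  6.99694276e+00,
        6.95110793e-03, -1.55839580e-04]), 'eef_pos': array([0.28965323, 0.60909639, 0.19972452]), 'ee_rot': array([ 3.13993701e+00, -1.58804669e-04, -4.43970364e-01]), 'force': array([-0.91751496,  0.50126883, -0.19926346]), 'moment': array([0.00788894, 0.00033765, 0.02111113]), 'width': 0.08757468548625422}
scene 440.9806653804085 440.9806653804085 279.7281135250631 203.73427114033402 dict_keys(['img', 'range_z', 'fx', 'fy', 'cx', 'cy', 'extrinsics'])
[[-0.1939  0.9809 -0.0152  0.1288]
 [-0.73   -0.1339  0.6702  0.365 ]
 [ 0.6553  0.1411  0.742  -1.5065]
 [ 0.      0.      0.      1.    ]]
top 389.55607537188723 389.55607537188723 279.7576069934909 212.7789813345539 dict_keys(['img', 'range_z', 'fx', 'fy', 'cx', 'cy', 'extrinsics'])
[[-0.0147 -0.9996  0.023  -0.0196]
 [ 0.9879 -0.011   0.1545 -0.5598]
 [-0.1542  0.025   0.9877 -1.0416]
 [ 0.      0.      0.      1.    ]]
```

View pics/scene0.png

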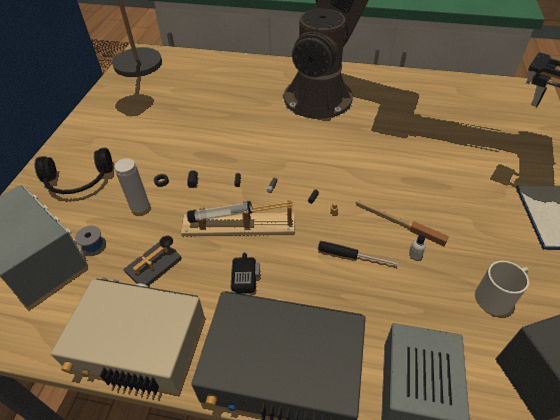

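View pics/top0.png

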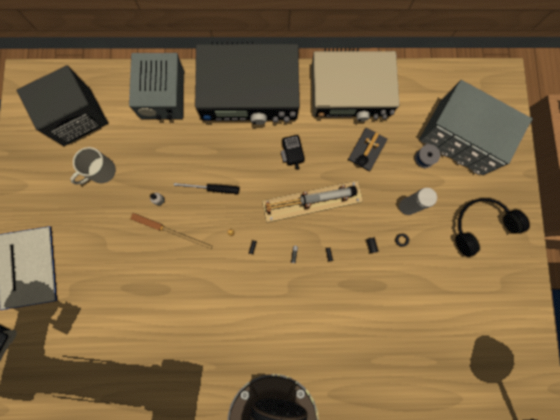

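```bash
cat > h.py <<'E'
import numpy as np, cv2, pickle
def load(n): return pickle.load(open(f"/tmp/{n}.pkl","rb"))
def ray(f,u,v):
    E=f["extrinsics"]; R=E[:3,:3]; t=E[:3,3]
    d=R.T@np.array([(u-f["cx"])/f["fx"],-(v-f["cy"])/f["fy"],-1.0]); return -R.T@t,d
def onz(f,u,v,z):
    o,d=ray(f,u,v); return o+d*(z-o[2])/d[2]
def proj(f,p):
    c=f["extrinsics"][:3,:3]@np.asarray(p)+f["extrinsics"][:3,3]
    return np.array([f["cx"]+f["fx"]*c[0]/-c[2], f["cy"]-f["fy"]*c[1]/-c[2]])
def two(fa,a,fb,b):
    o1,d1=ray(fa,*a);o2,d2=ray(fb,*b); d1/=np.linalg.norm(d1);d2/=np.linalg.norm(d2)
    s=np.linalg.lstsq(np.c_[d1,-d2],o2-o1,rcond=None)[0]; p,q=o1+s[0]*d1,o2+s[1]*d2
    return (p+q)/2,np.linalg.norm(p-q)
def crop(f,u0,v0,w,h,k,name):
    im=f["img"][v0:v0+h,u0:u0+w,::-1]; cv2.imwrite(name,cv2.resize(im,None,fx=k,fy=k,interpolation=cv2.INTER_CUBIC))
E
python3 - <<'E'
from h import *
s=load("scene0");t=load("top0")
crop(s,150,165,200,80,4,"pics/sc1.png"); crop(t,230,170,160,95,5,"pics/tc1.png"); crop(t,120,180,130,80,6,"pics/tr1.png")
E
```

```text
(no output)
```

View pics/sc1.png

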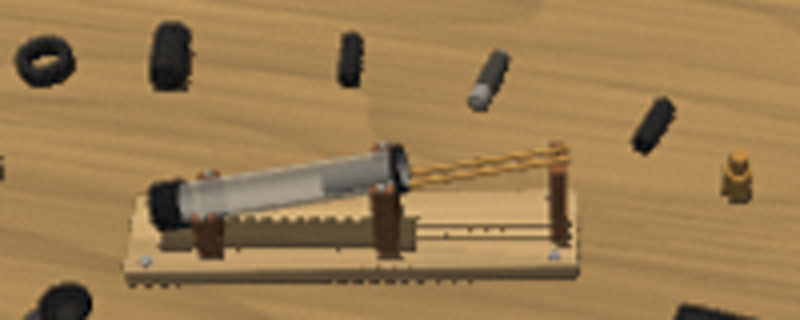

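View pics/tc1.png

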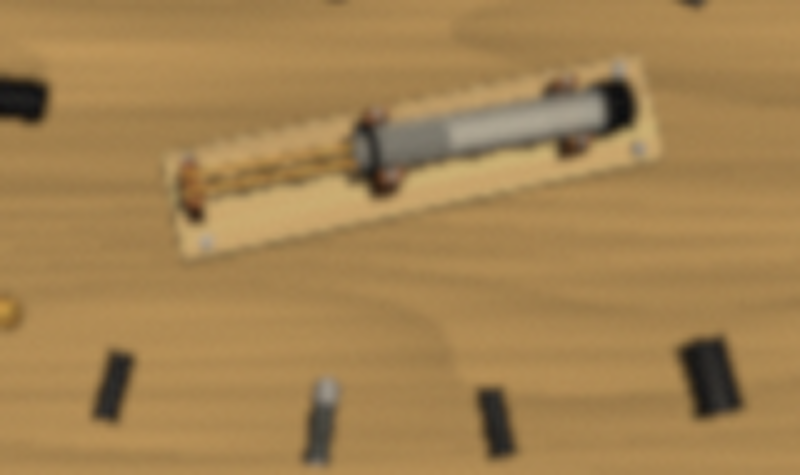

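View pics/tr1.png

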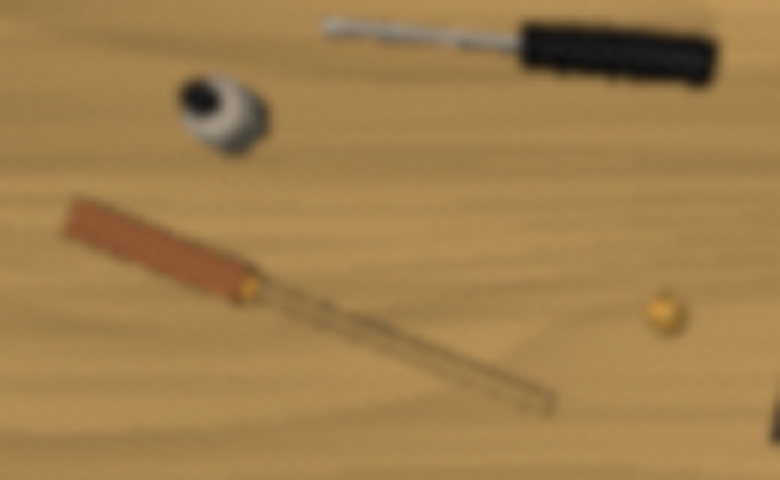

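```bash
cat >> h.py <<'E'
def cloud(f):
    h,w=f["range_z"].shape; u,v=np.meshgrid(np.arange(w),np.arange(h)); Z=f["range_z"].astype(float)
    c=np.stack([(u-f["cx"])/f["fx"]*Z,-(v-f["cy"])/f["fy"]*Z,-Z],-1)
    E=f["extrinsics"]; p=(c-E[:3,3])@E[:3,:3]; p[Z==0]=np.nan; return p
E
python3 - <<'E'
from h import *
s=load("scene0");t=load("top0")
for n,f,box in (("top",t,(255,175,370,225)),("scene",s,(175,190,300,245))):
    P=cloud(f); hsv=cv2.cvtColor(f["img"],cv2.COLOR_RGB2HSV)
    a,b,c,d=box; Q=P[b:d,a:c]; 
    bench=P[200:300,100:450,2]; print(n,"bench z",np.nanmedian(bench))
    z=Q[...,2]; print(np.histogram(z[~np.isnan(z)],bins=np.arange(-.01,.13,.01)))
    m=(z>.006)&(z<.025); q=Q[m][:,:2]
    r=cv2.minAreaRect((q*1000).astype(np.float32)); print("base rect",r, np.median(z[m]))
    m=(z>.03); q=Q[m]; mu=q.mean(0); 
    w=np.linalg.svd(q-mu,full_matrices=False)[2]; print("tube pca",mu,w[0],np.degrees(np.arctan2(w[0][1],w[0][0])),len(q))
# dark cores
for n,f,cs in (("top",t,[(253,247),(294,254),(329,254),(372,245)]),("scene",s,[(313,196),(272,185),(237,180),(193,179)])):
    g=f["img"].max(2).astype(np.uint8); m=(g<75).astype(np.uint8)
    for c in cs:
        x,y=c; mm=np.zeros_like(m); mm[y-11:y+12,x-11:x+12]=m[y-11:y+12,x-11:x+12]
        k,l,st,ce=cv2.connectedComponentsWithStats(mm); 
        if k<2: print(n,c,"none");continue
        i=1+np.argmax(st[1:,4]); vv,uu=np.nonzero(l==i)
        pts=np.array([onz(f,a,b,.008)[:2] for a,b in zip(uu,vv)]); mu=pts.mean(0); w=np.linalg.svd(pts-mu,full_matrices=False)
        print(n,c,len(uu),ce[i],mu,"ang",np.degrees(np.arctan2(*w[2][0][::-1])),"len",np.ptp((pts-mu)@w[2][0]),np.ptp((pts-mu)@w[2][1]))
E
```

```text
top bench z 0.0010641177143917535
(array([1127, 2460, 1353,   21,   13,   59,  176,  196,  237,   88,    1,
          0,    0,    0]), array([-0.01,  0.  ,  0.01,  0.02,  0.03,  0.04,  0.05,  0.06,  0.07,
        0.08,  0.09,  0.1 ,  0.11,  0.12,  0.13]))
base rect ((604.7015991210938, -120.916748046875), (143.9949188232422, 329.04034423828125), 0.0868174135684967) 0.014819906888441987
tube pca [ 0.60010588 -0.13506829  0.06597475] [-0.20109292  0.97282017  0.11481528] 101.67919016704089 770
scene bench z 0.0010493858938802228
(array([1506, 2474, 1771,   57,   60,  125,  249,  268,  266,   75,    0,
          0,    0,    0]), array([-0.01,  0.  ,  0.01,  0.02,  0.03,  0.04,  0.05,  0.06,  0.07,
        0.08,  0.09,  0.1 ,  0.11,  0.12,  0.13]))
base rect ((558.7536010742188, -130.40802001953125), (151.78102111816406, 284.3691711425781), 12.23757553100586) 0.014279067862505459
tube pca [ 0.6070292  -0.12964597  0.0624006 ] [ 0.20720704 -0.97353866 -0.09637279] -77.98451555736618 1043
top (253, 247) 44 [252.27272727 246.72727273] [0.46853739 0.05164215] ang 164.453625476829 len 0.03421
[... 314 characters left out ...]
 245) 120 [371.51666667 244.91666667] [ 0.46924296 -0.28865722] ang -165.34737932681062 len 0.04000330856057273 0.02438384423496425
scene (313, 196) 76 [313.05263158 196.31578947] [0.470143   0.05305808] ang -12.889761450823052 len 0.04987705770961952 0.016115034311475356
scene (272, 185) 49 [272.93877551 184.20408163] [ 0.44471078 -0.06238367] ang -2.3849144059755663 len 0.052852369244964996 0.0136516013775814
scene (237, 180) 63 [237.34920635 179.95238095] [ 0.44620827 -0.16362253] ang 12.002190965181379 len 0.051692230177595895 0.013830848678602075
scene (193, 179) 148 [192.44594595 179.35810811] [ 0.46641402 -0.28832638] ang 19.308604737846107 len 0.06702135078135849 0.025442930524486266
```

```bash
python3 - <<'E'
from h import *
s=load("scene0");t=load("top0")
crop(s,180,195,122,46,6,"pics/sc2.png"); crop(t,260,178,105,45,7,"pics/tc2.png")
crop(s,345,195,110,60,7,"pics/sr2.png")
E
```

```text
(no output)
```

View pics/sc2.png

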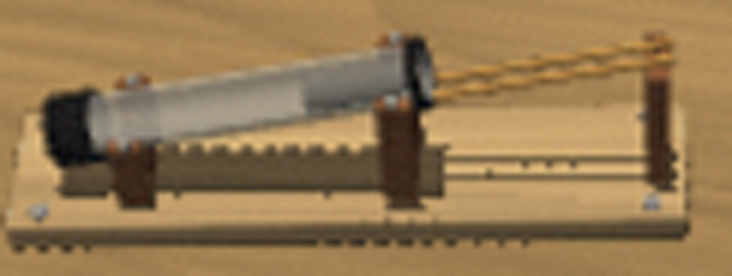

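View pics/tc2.png

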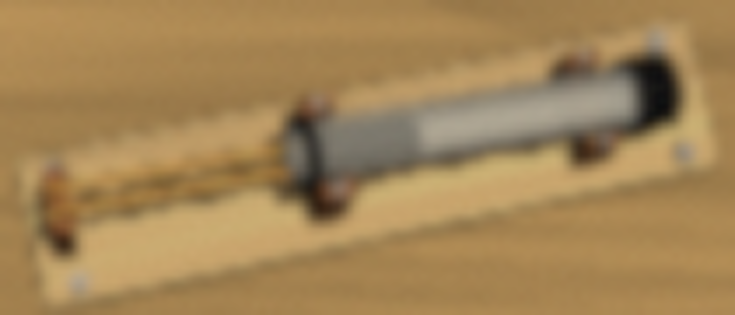

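View pics/sr2.png

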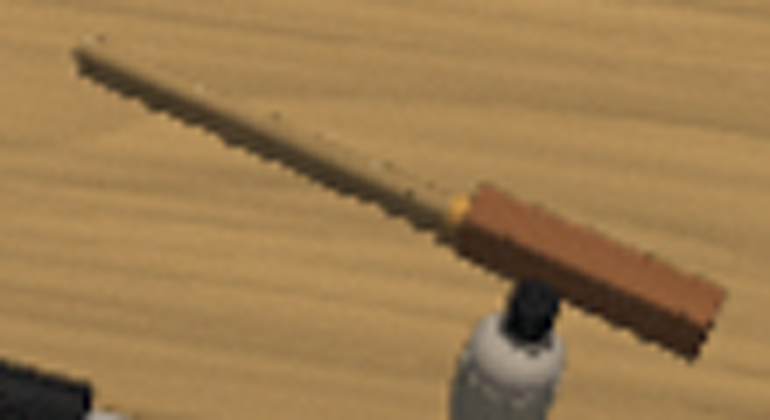

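```bash
python3 - <<'E'
from h import *
s=load("scene0");t=load("top0")
def un(x,y,u0,v0,k): return (u0+(x+.5)/k-.5, v0+(y+.5)/k-.5)
res=[]
for n,f,(c0,c1),(r0,r1) in (("top",t,(306,351),(180,212)),("scene",s,(196,244),(198,222))):
    hsv=cv2.cvtColor(f["img"],cv2.COLOR_RGB2HSV).astype(int)
    pts=[]
    for u in range(c0,c1):
        g=(hsv[r0:r1,u,1]<70)&(hsv[r0:r1,u,2]>70)
        v=np.nonzero(g)[0]
        # longest run
        runs=np.split(v,np.nonzero(np.diff(v)>1)[0]+1); r=max(runs,key=len)
        pts.append((u,r0+(r[0]+r[-1])/2,len(r)))
    pts=np.array(pts); print(n,pts[::4].tolist())
    md=np.median(pts[:,2]); k=abs(pts[:,2]-md)<=1; p=np.polyfit(pts[k,0],pts[k,1],1); print(p,k.sum(),np.std(pts[k,1]-np.polyval(p,pts[k,0])))
    o,d1=ray(f,c0,np.polyval(p,c0)); _,d2=ray(f,c1,np.polyval(p,c1)); nn=np.cross(d1,d2); nn/=np.linalg.norm(nn); res.append((o,nn,p))
(o1,n1,pt),(o2,n2,ps)=res
d=np.cross(n1,n2); d/=np.linalg.norm(d); d*=np.sign(d[1])
print("axis",d,"heading",np.degrees(np.arctan2(d[1],d[0])),"slope",np.degrees(np.arcsin(d[2])))
A=np.array([n1,n2,d]); p0=np.linalg.solve(A,[n1@o1,n2@o2,d@np.array([.6,-.13,.06])]); print("pt",p0)
def along(f,px):  # closest point on axis to the ray
    o,r=ray(f,*px); r=r/np.linalg.norm(r); x=np.linalg.lstsq(np.c_[d,-r],o-p0,rcond=None)[0]; return p0+x[0]*d
for n,f,k,u0,v0,c in (("top",t,7,260,178,dict(mouth=(294,158),capout=(668,90),rend=(47,203),corea=(417,135))),("scene",s,6,180,195,dict(mouth=(422,72),capout=(57,133),rend=(667,45),corea=(304,95)))):
    for m,q in c.items(): print(n,m,along(f,un(*q,u0,v0,k)))
# base corners heading
C=[onz(t,*un(x,y,260,178,7),.014) for x,y in ((22,160),(47,305),(715,160),(685,25))]; 
print("base",np.round(C,4),[np.degrees(np.arctan2(*(C[a]-C[b])[:2][::-1])) for a,b in ((0,3),(1,2))])
E
```

```text
top [[306.0, 198.5, 8.0], [310.0, 198.5, 8.0], [314.0, 197.5, 8.0], [318.0, 196.5, 8.0], [322.0, 196.5, 8.0], [326.0, 195.5, 8.0], [330.0, 194.5, 8.0], [334.0, 194.5, 8.0], [338.0, 193.5, 8.0], [342.0, 193.0, 9.0], [346.0, 192.0, 9.0], [350.0, 192.0, 7.0]]
[-1.75362319e-01  2.52696618e+02] 45 0.2856000078184785
scene [[196.0, 215.0, 9.0], [200.0, 214.5, 10.0], [204.0, 213.5, 10.0], [208.0, 213.0, 9.0], [212.0, 213.0, 9.0], [216.0, 212.0, 9.0], [220.0, 211.5, 10.0], [224.0, 211.0, 9.0], [228.0, 210.0, 9.0], [232.0, 209.5, 10.0], [236.0, 209.0, 9.0], [240.0, 208.0, 9.0]]
[-1.57332261e-01  2.45991972e+02] 45 0.33966641040844936
axis [-0.1963862   0.95871897  0.20564631] heading 101.57645496613684 slope 11.86733615299911
pt [ 0.59949507 -0.13043399  0.06154105]
top mouth [ 0.59042355 -0.0861486   0.07104032]
top capout [ 0.62228325 -0.24168143  0.03767835]
top rend [0.57066695 0.01029925 0.09172849]
top corea [ 0.60064191 -0.13603265  0.06034013]
scene mouth [ 0.59076278 -0.08780467  0.07068509]
scene capout [ 0.62183022 -0.23946979  0.03815275]
scene rend [0.57086368 0.00933886 0.09152249]
scene corea [ 0.60069287 -0.13628143  0.06028677]
base [[ 0.6006  0.0209  0.014 ]
 [ 0.5404  0.0112  0.014 ]
 [ 0.5977 -0.2652  0.014 ]
 [ 0.6549 -0.2553  0.014 ]] [np.float64(101.12295431707552), np.float64(101.6985205646321)]
```

```bash
cat >> h.py <<'E'
from scipy.spatial.transform import Rotation as Ro
def Rm(rpy): return Ro.from_euler("xyz",rpy)
def rel(p,rpy,base=None):
    if base is None:
        from station import arm
        s=arm.get_state(); base=(s["eef_pos"],s["ee_rot"])
    R=Rm(base[1]); sh=R.inv().apply(np.asarray(p)-base[0]); rv=(R.inv()*Rm(rpy)).as_rotvec()
    print("rows:",np.round(sh/.3,4),np.round(np.degrees(rv)/60,4)," n~",np.linalg.norm(sh)/.05,np.degrees(np.linalg.norm(rv))/8.59)
PSI=np.radians(101.5); TH=np.radians(12)
D=np.array([np.cos(PSI)*np.cos(TH),np.sin(PSI)*np.cos(TH),np.sin(TH)])
N=np.array([-np.cos(PSI)*np.sin(TH),-np.sin(PSI)*np.sin(TH),np.cos(TH)])
M=np.array([0.5905,-0.0868,0.0712])
RPYT=[np.pi,TH,PSI-np.pi]
C1=(0.4695,0.052,np.radians(-14)); C2=(0.4453,-0.1642,np.radians(10.5))
E
python3 - <<'E'
from h import *
rel([.4695,.052,.12],[np.pi,0,C1[2]])
rel([.35,.40,.16],[np.pi,0,C1[2]])
E
```

```text
rows: [1.3389 1.4194 0.2684] [ 0.0014  0.     -0.1905]  n~ 11.818027747478403 1.3308386075040664
rows: [0.4811 0.5431 0.1336] [ 0.0014  0.     -0.1905]  n~ 4.426430730213207 1.3308386075040664
```

```bash
python3 -m inch '0.3 0.67 0.71 0.134 0 0 -0.19; 0.3 0.67 0.71 0.134 0 0 -0.19; 0.3 0.67 0.71 0.134 0 0 -0.19; 0.3 0.67 0.71 0.134 0 0 -0.19; 0.3 0.67 0.71 0.134 0 0 -0.19; 0.3 0.67 0.71 0.134 0 0 -0.19; 0.3 0.67 0.71 0.134 0 0 -0.19' 20; python3 - <<'E'
from h import *
rel([.4695,.052,.12],[np.pi,0,C1[2]])
E
```

```text
t: 0.8
eef_pos: [0.3797, 0.3257, 0.1596]
ee_rot: [3.139, 0.001, -0.248]
force: [0.7, -0.3, 0.1]
width: 0.0615
rows: [0.5146 0.8106 0.1332] [ 0.0023  0.0012 -0.0039]  n~ 5.815934735648183 0.03285469343292535
```

```bash
python3 -m inch '0.3 0.515 0.811 0.20 0 0 -0.004; 0.3 0.515 0.811 0.2 0 0 -0.004; 0.3 0.515 0.811 0.2 0 0 -0.004; 0.3 0.515 0.811 0.2 0 0 -0.004; 0.3 0.515 0.811 0.2 0 0 -0.004; 0.3 0.515 0.811 0.3 0 0 -0.004; 0.3 0.515 0.811 0.4 0 0 -0.004; 0.3 0.515 0.811 0.4 0 0 -0.004' ; python3 - <<'E'
from h import *
from station import arm
rel([.4695,.052,.003],[np.pi,0,C1[2]])
f=arm.grab_frame("scene"); crop(f,260,150,100,75,7,"pics/g1.png")
E
```

```text
t: 1.6
eef_pos: [0.4678, 0.0547, 0.0367]
ee_rot: [3.136, 0.006, -0.244]
force: [-0.5, -0.2, 0.3]
width: 0.0613
rows: [0.0083 0.0069 0.1124] [0.0049 0.0061 0.    ]  n~ 0.6774522077140874 0.05458608380630492
```

View pics/g1.png

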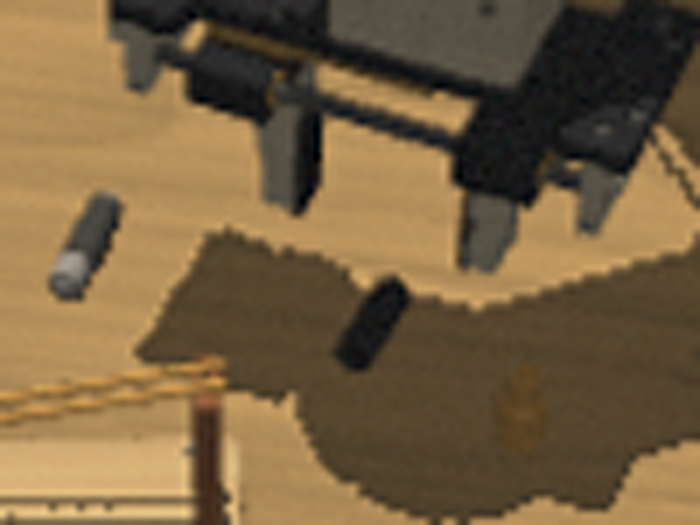

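```bash
python3 -m inch '0.3 0.008 0.005 0.1 0 0 0; 0.3 0.008 0.005 0.11 0 0 0; 0.3 0.008 0.005 0.11 0 0 0;1 0.008 0.005 0.11 0 0 0;1 0.008 0.005 0.11 0 0 0;1 0.008 0.005 0.11 0 0 0;1 0.008 0.005 0.11 0 0 0;1 0.008 0.005 0.11 0 0 0' 20; python3 - <<'E'
from h import *
from station import arm
print(arm.get_state()["ee_rot"])
P=M+.026*D-.001*N
T=P-.005*N
print(P,T)
rel(T+[0,0,.06],RPYT)
rel(T+.003*N,RPYT)
E
```

```text
t: 2.45
eef_pos: [0.4729, 0.0554, 0.0078]
ee_rot: [-3.141, -0.0, -0.241]
force: [0.3, -0.4, -0.0]
width: 0.0269
[-3.14127520e+00 -3.67356644e-04 -2.40633123e-01]
[ 0.58538826 -0.06167498  0.07562756] [ 0.585181   -0.06065629  0.07073682]
rows: [ 0.4558  0.2865 -0.4098] [ 0.1125 -0.1784  1.0745]  n~ 4.059495938571771 7.648250520881548
rows: [ 0.4566  0.2885 -0.2196] [ 0.1125 -0.1784  1.0745]  n~ 3.498146973807779 7.648250520881548
```

```bash
python3 -m inch '0.65 -0.008 0.0135 0.016 0 0 0; 0.65 -0.008 0.0135 0.016 0 0 0; 1 -0.008 0.0135 0.016 0 0 0; 1 -0.008 0.0135 0.016 0 0 0; 1 -0.008 0.0135 0.016 0 0 0; 1 -0.008 0.0135 0.016 0 0 0' 20; python3 - <<'E'
from h import *
from station import arm
f=arm.grab_frame("scene"); crop(f,260,150,100,75,7,"pics/g2.png")
P=M+.026*D-.001*N
T=P-.005*N
rel(T+[0,0,.05],RPYT)
E
```

```text
t: 3.05
eef_pos: [0.4696, 0.0521, 0.0027]
ee_rot: [-3.142, -0.0, -0.241]
force: [-0.0, -0.4, 0.3]
width: 0.0048
rows: [ 0.4639  0.2731 -0.3935] [ 0.1129 -0.1783  1.0744]  n~ 4.000478161682377 7.648202965354357
```

View pics/g2.png

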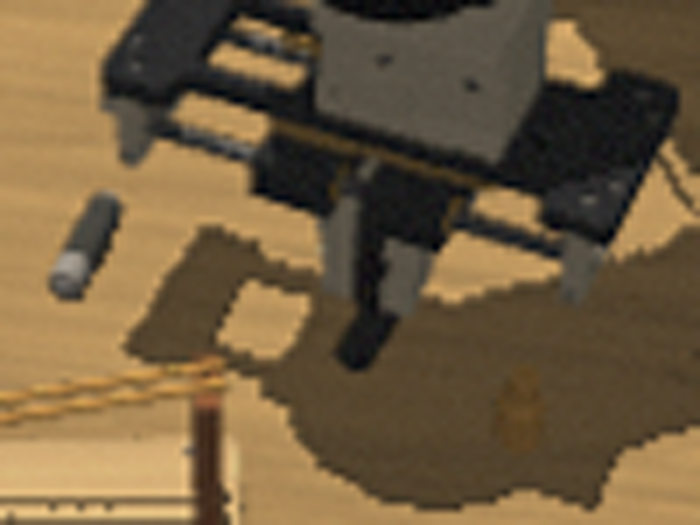

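```bash
python3 - <<'E'
from h import *
from station import arm
s=load("scene0")
for p in ([.4696,.0521,.0027],[.4696,.0521,.008]):
    q=proj(s,p); print(q,(q-[260,150])*7)
for e in (-.02,.02):
    q=proj(s,[.4696+e*.97,.0521-e*.24,.008]); print(q,(q-[260,150])*7)
print(arm.get_state()["width"])
t=arm.grab_frame("top"); f=t
crop(t,225,215,70,60,9,"pics/g3.png")
E
```

```text
[312.66039401 197.44145196] [368.62275808 332.09016375]
[312.73962272 196.09935756] [369.17735904 322.69550291]
[315.5266506  191.19760775] [388.68655417 288.38325428]
[309.89542115 201.10166293] [349.26794803 357.71164049]
0.0024132270582328326
```

View pics/g3.png

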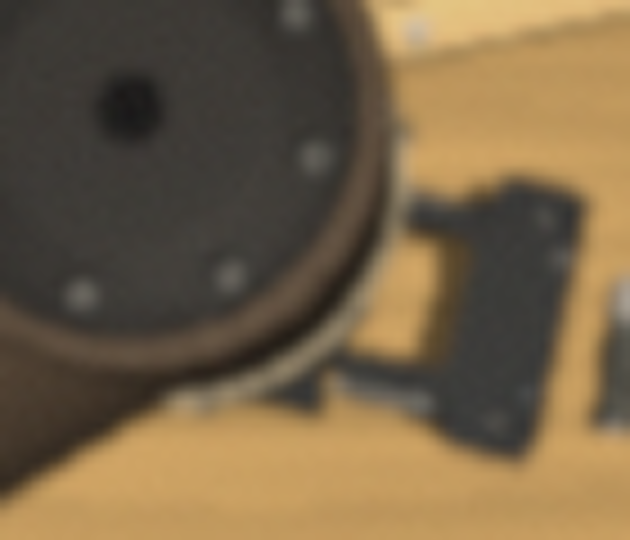

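```bash
python3 - <<'E'
from h import *
from station import arm
s=load("scene0")
q=proj(s,[.2897,.609,.1997]); print("start tip proj",q)
c,sn=np.cos(-.244),np.sin(-.244)
for e in (-.03,.03):
    q=proj(s,np.array([.4678,.0547,.0367])+e*np.array([sn,-c,0])); print("g1",(q-[260,150])*7)
crop(s,500,40,60,90,6,"pics/st.png")
f=arm.grab_frame("scene"); pickle.dump(f,open("/tmp/s4.pkl","wb"))
P=cloud(f); print(arm.get_state()["width"],arm.get_state()["eef_pos"])
for y in range(270,380,10): print(y,[tuple(np.round(P[150+y//7,260+x//7]*1000).astype(int)) for x in (345,355,370,385,400,410)])
crop(f,280,170,60,45,13,"pics/g4.png")
E
```

```text
start tip proj [551.40738013 119.91931921]
g1 [454.10392843 291.94051549]
g1 [306.54645564 244.88572841]
0.00019526963363081435 [0.46954575 0.05205335 0.00269303]
270 [(np.int64(481), np.int64(42), np.int64(49)), (np.int64(480), np.int64(45), np.int64(49)), (np.int64(477), np.int64(50), np.int64(47)), (np.int64(483), np.int64(58), np.int64(54)), (np.int64(484), np.int64(63), np.int64(56)), (np.int64(488), np.int64(66), np.int64(60))]
280 [(np.int64(480), np.int64(42), np.int64(41)), (np.int64(477), np.int64(45), np.int64(38)), (np.int64(474), np.int64(50), np.int64(36)), (np.int64(480), np.int64(58), np.int64(44)), (np.int64(484), np.int64(64), np.int64(48)), (np.int64(479), np.int64(66), np.int64(44))]
290 [(np.int64(479), np.int64(42), np.int64(35)), (np.int64(481), np.int64(45), np.int64(38)), (np.int64(477), np.int64(50), np.int64(35)), (np.int64(484), np.int64(59), np.int64(44)), (np.int64(484), np.int64(64), np.int64(44)), (np.int64(480), np.int64(66), np.int64(42))]
300 [(np.int64(476), np.int64(42), np.int64(29)), (np.int64(449), np.int64(42), np.int64(1)), (np.int64(481), np
[... 1370 characters left out ...]
nt64(53), np.int64(12)), (np.int64(473), np.int64(59), np.int64(-2)), (np.int64(475), np.int64(65), np.int64(1)), (np.int64(471), np.int64(67), np.int64(-3))]
360 [(np.int64(485), np.int64(44), np.int64(4)), (np.int64(492), np.int64(48), np.int64(11)), (np.int64(489), np.int64(53), np.int64(9)), (np.int64(477), np.int64(60), np.int64(-2)), (np.int64(478), np.int64(65), np.int64(0)), (np.int64(477), np.int64(68), np.int64(0))]
370 [(np.int64(483), np.int64(44), np.int64(-2)), (np.int64(490), np.int64(48), np.int64(6)), (np.int64(488), np.int64(53), np.int64(4)), (np.int64(483), np.int64(60), np.int64(0)), (np.int64(484), np.int64(66), np.int64(2)), (np.int64(480), np.int64(68), np.int64(-1))]
```

View pics/g4.png

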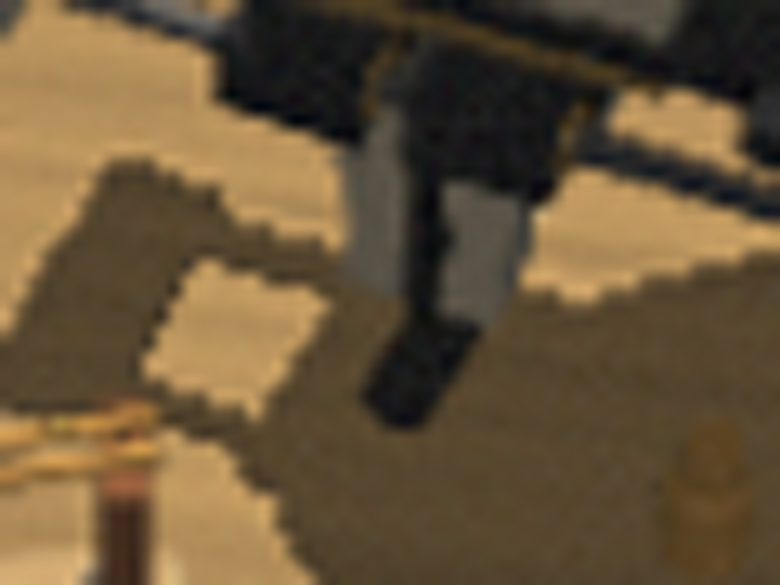

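View pics/st.png

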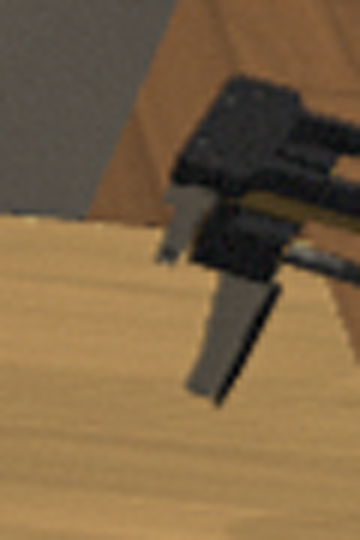

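```bash
python3 - <<'E'
from h import *
f=load("s4"); s0=load("scene0")
for (x,y) in ((345,275),(405,300),(440,318),(490,330)):
    u,v=280+(x+.5)/13-.5,170+(y+.5)/13-.5
    o,d=ray(f,u,v)
    for X in (.470,.480): print((x,y),X,np.round(o+d*(X-o[0])/d[0],4))
P=cloud(s0); 
for v in range(98,110): print(v,[tuple(np.round(P[v,u]*1000).astype(int).tolist()) if P[v,u,2]>.03 else 0 for u in range(529,545,2)])
E
```

```text
(345, 275) 0.47 [0.47   0.0335 0.0259]
(345, 275) 0.48 [0.48   0.0348 0.0364]
(405, 300) 0.47 [0.47   0.0461 0.0209]
(405, 300) 0.48 [0.48   0.0472 0.0314]
(440, 318) 0.47 [0.47   0.0535 0.0169]
(440, 318) 0.48 [0.48   0.0545 0.0275]
(490, 330) 0.47 [0.47   0.064  0.0153]
(490, 330) 0.48 [0.48   0.0648 0.0259]
98 [0, 0, (277, 550, 248), (276, 555, 247), (278, 558, 249), (276, 563, 249), (269, 571, 244), 0]
99 [0, 0, (276, 552, 244), (275, 556, 244), (277, 560, 246), (278, 564, 247), 0, 0]
100 [0, 0, (273, 554, 240), (275, 557, 242), (280, 559, 245), (277, 565, 244), 0, 0]
101 [0, 0, (276, 554, 238), (276, 558, 239), (278, 561, 241), (277, 566, 241), 0, 0]
102 [0, (274, 551, 234), (275, 555, 236), (279, 558, 239), (279, 562, 239), (265, 573, 231), 0, 0]
103 [0, (278, 551, 234), (276, 556, 233), (279, 559, 236), (279, 563, 236), 0, 0, 0]
104 [0, (275, 553, 229), (279, 556, 232), (279, 560, 233), (282, 563, 235), 0, 0, 0]
105 [0, 0, (278, 557, 229), (278, 561, 230), (281, 565, 232), 0, 0, 0]
106 [0, 0, 0, (278, 563, 226), 0, 0, 0, 0]
107 [0, 0, 0, 0, 0, 0, 0, 0]
108 [0, 0, 0, 0, 0, 0, 0, 0]
109 [0, 0, 0, 0, 0, 0, 0, 0]
```

```bash
cat >> h.py <<'E'
L=0.0245
def relt(p,rpy,base=None):  # p = true fingertip position
    rel(np.asarray(p)+L*Rm(rpy).as_matrix()[:,2],rpy,base)
def tip():
    from station import arm
    s=arm.get_state(); return s["eef_pos"]-L*Rm(s["ee_rot"]).as_matrix()[:,2]
E
python3 -m inch '0.55 0 0 0 0 0 0;0.55 0 0 0 0 0 0;0.55 0 0 0 0 0 0;0.55 0 0 0.03 0 0 0;0.55 0 0 0.06 0 0 0; 0.55 0 0 0.06 0 0 0;0.55 0 0 0.06 0 0 0' 20;  python3 - <<'E'
from h import *
from station import arm
f=arm.grab_frame("scene"); crop(f,280,170,60,45,13,"pics/g5.png")
E
```

```text
t: 3.9
eef_pos: [0.469, 0.0517, -0.0159]
ee_rot: [3.141, 0.001, -0.241]
force: [-0.2, -0.1, -1.0]
width: 0.0393
```

View pics/g5.png

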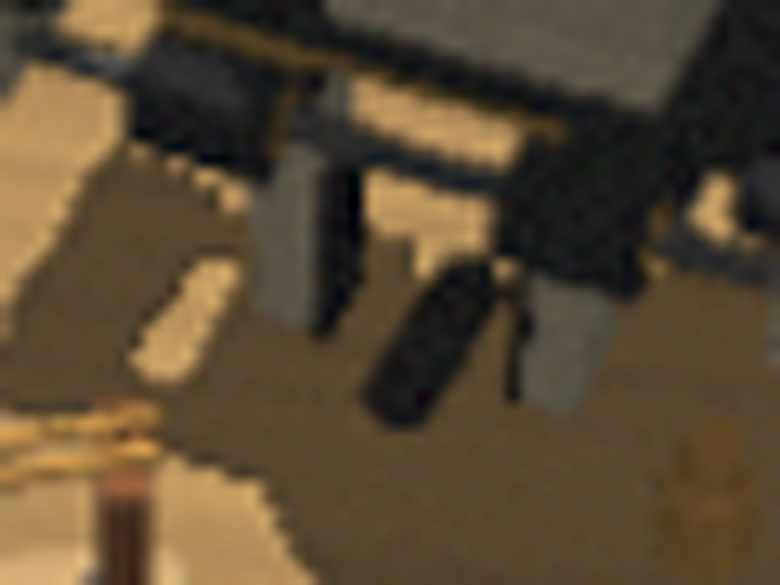

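```bash
python3 -m inch '0.55 0 0 0.015 0 0 0;0.55 0 0 0.015 0 0 0;1 0 0 0.015 0 0 0;1 0 0 0.015 0 0 0;1 0 0 0.015 0 0 0;1 0 0 0.015 0 0 0;1 0 0 0.015 0 0 0' 20;  python3 - <<'E'
from h import *
from station import arm
f=arm.grab_frame("scene"); crop(f,280,170,60,45,13,"pics/g6.png")
print(tip(),arm.get_state()["width"])
P=M+.026*D-.001*N
T=P-.0045*N
print(P,T)
relt(T+[0,0,.05],RPYT)
relt(T,RPYT)
E
```

```text
t: 4.65
eef_pos: [0.4696, 0.0521, -0.0197]
ee_rot: [-3.141, -0.0, -0.241]
force: [-0.4, -1.6, 0.6]
width: 0.0155
[0.46956976 0.05206973 0.00476281] 0.01537083393245177
[ 0.58538826 -0.06167498  0.07562756] [ 0.58520173 -0.06075816  0.07122589]
rows: [ 0.4568  0.258  -0.39  ] [ 0.1127 -0.1783  1.0745]  n~ 3.921921842899383 7.648175806505802
rows: [ 0.4567  0.258  -0.2233] [ 0.1127 -0.1783  1.0745]  n~ 3.420750241205744 7.648175806505802
```

View pics/g6.png

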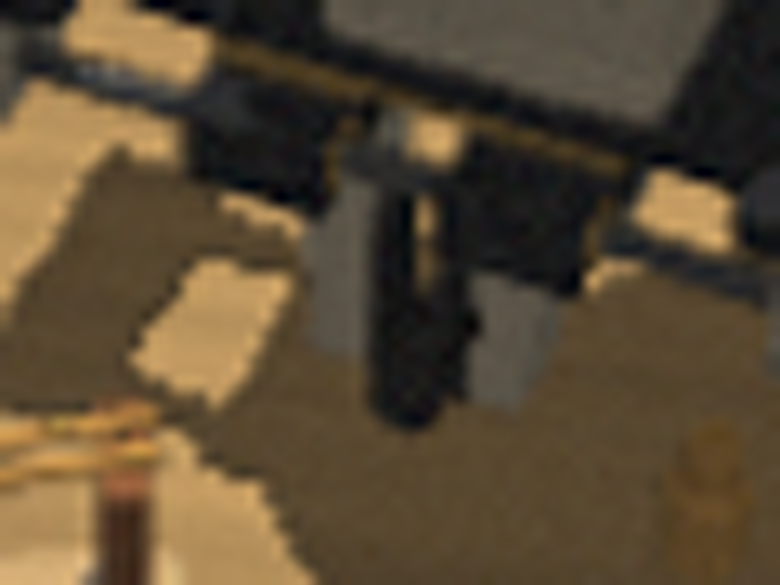

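```bash
python3 -m inch '1 0 0 -0.16 0 0 0;1 0.1 0.05 -0.32 0 0 0.1;1 0.45 0.26 -0.4 0.1 -0.16 0.95;1 0.45 0.26 -0.4 0.1 -0.16 0.95;1 0.45 0.26 -0.4 0.1 -0.16 0.95;1 0.45 0.26 -0.4 0.1 -0.16 0.95;1 0.45 0.26 -0.4 0.1 -0.16 0.95;1 0.45 0.26 -0.4 0.1 -0.16 0.95;1 0.45 0.26 -0.4 0.1 -0.16 0.95;1 0.45 0.26 -0.4 0.1 -0.16 0.95' 20;  python3 - <<'E'
from h import *
from station import arm
print(tip(),arm.get_state()["width"],arm.get_state()["ee_rot"],RPYT)
P=M+.026*D-.001*N
T=P-.0035*N
relt(T+.03*N,RPYT)
relt(T,RPYT)
E
```

```text
t: 5.7
eef_pos: [0.5819, -0.0563, 0.1]
ee_rot: [-3.13, 0.189, -1.235]
force: [-0.6, -0.3, -0.4]
width: 0.0157
[ 0.58311646 -0.06068983  0.12402864] 0.015697782136009367 [-3.13008117  0.1886367  -1.23471542] [3.141592653589793, np.float64(0.20943951023931956), np.float64(-1.3700834628155487)]
rows: [ 0.0359 -0.0041  0.0692] [ 0.0146 -0.0191  0.1268]  n~ 0.4681007959476791 0.9016345713036943
rows: [ 0.034  -0.0058  0.1691] [ 0.0146 -0.0191  0.1268]  n~ 1.035600698671441 0.9016345713036943
```

```bash
python3 -m inch '1 0.035 -0.005 0.06 0.0146 -0.019 0.127;1 0.035 -0.005 0.1 0.0146 -0.019 0.127;1 0.035 -0.005 0.1 0.0146 -0.019 0.127;1 0.035 -0.005 0.1 0.0146 -0.019 0.127;1 0.035 -0.005 0.1 0.0146 -0.019 0.127' 20;  python3 - <<'E'
from h import *
from station import arm
print(tip(),arm.get_state()["width"],arm.get_state()["ee_rot"],RPYT)
P=M+.026*D-.001*N
T=P-.0035*N
print((tip()-T)@np.c_[D,np.cross(N,D),N])
relt(T,RPYT)
f=arm.grab_frame("scene"); crop(f,180,165,122,76,6,"pics/p1.png")
f=arm.grab_frame("top"); crop(f,250,170,110,60,7,"pics/p1t.png")
E
```

```text
t: 6.2
eef_pos: [0.5857, -0.0593, 0.0695]
ee_rot: [-3.141, 0.209, -1.37]
force: [0.1, 0.1, 0.3]
width: 0.0153
[ 0.58673154 -0.06431126  0.09346922] 0.015305630451235638 [-3.1405448   0.20913784 -1.36991882] [3.141592653589793, np.float64(0.20943951023931956), np.float64(-1.3700834628155487)]
[ 0.00092063 -0.00079072  0.02154457]
rows: [0.003  0.0028 0.0718] [-0.001  -0.0003  0.0002]  n~ 0.4315870373198267 0.007135443625943583
```

View pics/p1.png

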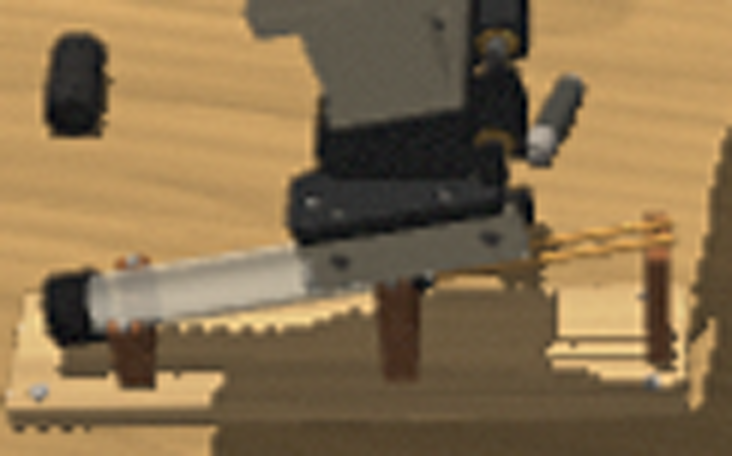

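View pics/p1t.png

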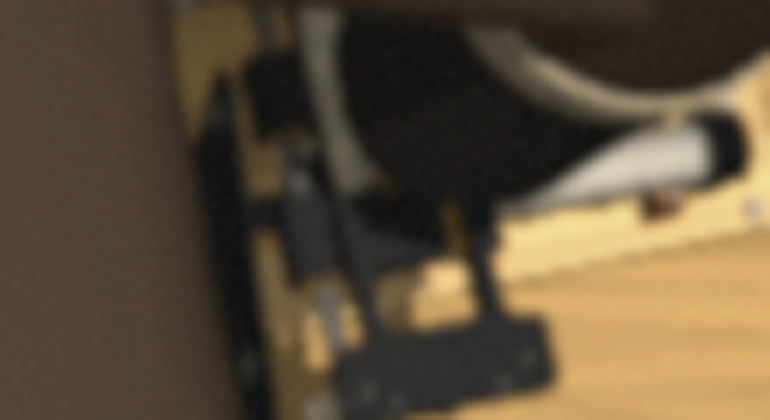

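```bash
python3 -m inch '1 0.003 0.003 0.03 0 0 0;1 0.003 0.003 0.06 0 0 0;1 0.003 0.003 0.067 0 0 0;1 0.003 0.003 0.067 0 0 0;1 0.003 0.003 0.067 0 0 0' 20;  python3 - <<'E'
from h import *
from station import arm
P=M+.026*D-.001*N
T=P-.0035*N
print((tip()-T)@np.c_[D,np.cross(N,D),N])
f=arm.grab_frame("scene"); crop(f,220,165,82,60,9,"pics/p2.png")
E
```

```text
t: 6.8
eef_pos: [0.5837, -0.0566, 0.0485]
ee_rot: [3.141, 0.21, -1.373]
force: [0.8, 0.2, -0.2]
width: 0.0156
[-0.00042357  0.00066627  0.00034649]
```

View pics/p2.png

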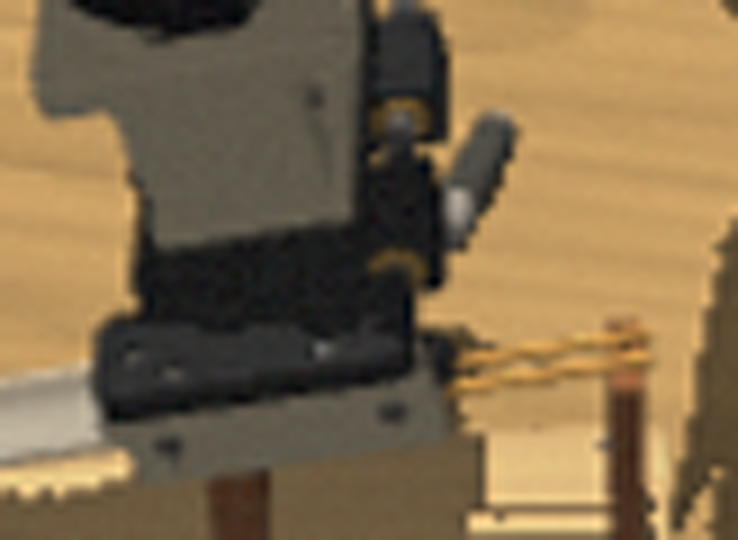

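```bash
python3 -m inch '1 0 0 0.004 0 0 0;1 0 0 0.004 0 0 0;1 0 0 0.004 0 0 0' 20;  python3 - <<'E'
from h import *
from station import arm
print(arm.get_state()["force"],arm.get_state()["moment"])
E
```

```text
t: 7.15
eef_pos: [0.5838, -0.0566, 0.0483]
ee_rot: [-3.141, 0.21, -1.373]
force: [-0.8, -0.3, 5.2]
width: 0.0146
[-0.81162941 -0.25504609  5.24354357] [-0.30964729  0.3003142   0.15737179]
```

Contact with the rails (5 N up). Open and retreat.

```bash
python3 -m inch '0.6 0 0 0.001 0 0 0;0.6 0 0 0 0 0 0;0.6 0 0 0 0 0 0;0.6 0 0 0 0 0 0;0.6 0 0 -0.1 0 0 0;0.6 0 0 -0.25 0 0 0;0.6 0 0 -0.4 0 0 0;0.6 0 0 -0.4 0 0 0' 20;  python3 - <<'E'
from h import *
from station import arm
relt([C2[0],C2[1],.07],[np.pi,0,C2[2]])
f=arm.grab_frame("scene"); crop(f,200,165,102,60,7,"pics/p3.png")
E
```

```text
t: 7.95
eef_pos: [0.5924, -0.0826, 0.1719]
ee_rot: [-3.132, 0.206, -1.371]
force: [1.4, -0.6, 0.2]
width: 0.0351
rows: [0.2517 0.5384 0.3724] [-0.1602  0.1478 -1.4793]  n~ 4.208082697165703 10.444237405949297
```

View pics/p3.png

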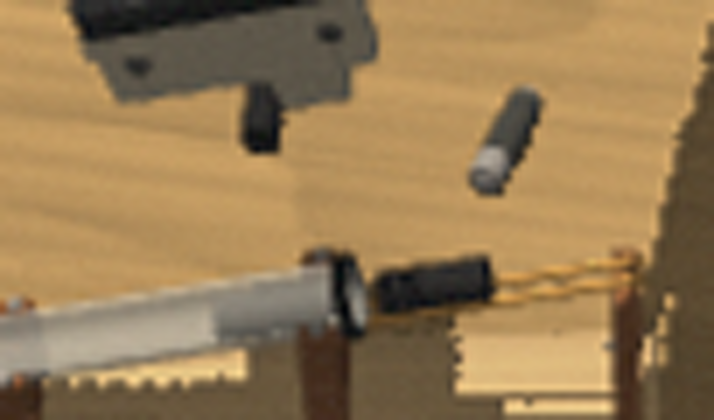

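```bash
python3 -m inch '0.6 0.2 0.45 0.1 -0.13 0.12 -0.98;0.6 0.2 0.45 0.1 -0.13 0.12 -0.98;0.6 0.2 0.45 0.1 -0.13 0.12 -0.98;0.6 0.2 0.45 0.1 -0.13 0.12 -0.98;0.6 0.2 0.45 0.1 -0.13 0.12 -0.98;0.6 0.2 0.45 0.1 -0.13 0.12 -0.98;0.6 0.2 0.45 0.1 -0.13 0.12 -0.98' 20;  python3 - <<'E'
from h import *
relt([C2[0],C2[1],.03],[np.pi,0,C2[2]])
E
```

```text
t: 8.7
eef_pos: [0.4658, -0.1587, 0.1223]
ee_rot: [-3.135, 0.068, -0.332]
force: [0.3, -1.0, -0.2]
width: 0.035
rows: [-0.032   0.0422  0.3922] [-0.0231  0.0623 -0.4922]  n~ 2.374570309056155 3.4693195879977545
```

```bash
python3 -m inch '0.55 -0.032 0.042 0.1 -0.023 0.062 -0.492;0.55 -0.032 0.042 0.2 -0.023 0.062 -0.492;0.55 -0.032 0.042 0.3 -0.023 0.062 -0.492;0.55 -0.032 0.042 0.392 -0.023 0.062 -0.492;0.55 -0.032 0.042 0.392 -0.023 0.062 -0.492;0.55 -0.032 0.042 0.392 -0.023 0.062 -0.492;0.55 -0.032 0.042 0.392 -0.023 0.062 -0.492' 20;  python3 - <<'E'
from h import *
from station import arm
print(tip())
relt([C2[0],C2[1],.0045],[np.pi,0,C2[2]])
f=arm.grab_frame("scene"); crop(f,205,150,70,50,11,"pics/c2.png")
E
```

```text
t: 9.4
eef_pos: [0.4474, -0.1641, 0.0076]
ee_rot: [-3.142, -0.002, 0.176]
force: [-0.4, 0.7, -0.1]
width: 0.0395
[ 0.4473063  -0.16412722  0.0320673 ]
rows: [-0.007  -0.0009  0.0919] [-0.     -0.0023 -0.0072]  n~ 0.552892173157459 0.052595878115068356
```

View pics/c2.png

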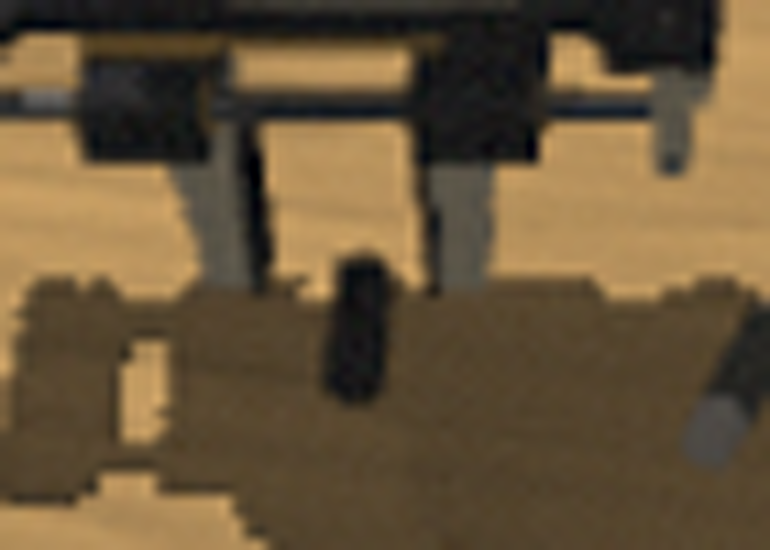

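Core centred between the fingers. Descend and grip.

```bash
python3 -m inch '0.55 -0.006 0 0.05 0 0 0;0.55 -0.006 0 0.09 0 0 0;0.55 -0.006 0 0.091 0 0 0;0.55 -0.006 0 0.091 0 0 0;1 -0.006 0 0.091 0 0 0;1 -0.006 0 0.091 0 0 0;1 -0.006 0 0.091 0 0 0;1 -0.006 0 0.091 0 0 0;1 -0.006 0 0.091 0 0 0' 20;  python3 - <<'E'
from h import *
from station import arm
print(tip())
P=M+.070*D-.001*N
T=P-.0035*N
relt(T+.04*N,RPYT)
E
```

```text
t: 10.35
eef_pos: [0.4447, -0.1644, -0.0205]
ee_rot: [-3.141, -0.002, 0.177]
force: [-0.2, -1.1, 3.7]
width: 0.0154
[ 0.44466986 -0.16442683  0.003987  ]
rows: [ 0.5194 -0.3896 -0.3892] [ 0.1534 -0.1594  1.4719]  n~ 4.542029290961771 10.396472713332077
```

```bash
python3 -m inch '1 0 0 -0.16 0 0 0;1 0 0 -0.33 0 0 0.14;1 0.1 -0.1 -0.48 0 0 0.28;1 0.3 -0.2 -0.48 0.1 -0.1 0.95;1 0.4 -0.35 -0.48 0.1 -0.1 0.95;1 0.45 -0.35 -0.48 0.1 -0.1 0.95;1 0.45 -0.35 -0.48 0.1 -0.1 0.95;1 0.45 -0.35 -0.48 0.1 -0.1 0.95;1 0.45 -0.35 -0.48 0.1 -0.1 0.95' 20;  python3 - <<'E'
from h import *
from station import arm
print(tip())
P=M+.070*D-.001*N
T=P-.0035*N
relt(T+.025*N,RPYT)
E
```

```text
t: 11.25
eef_pos: [0.5587, -0.0375, 0.1227]
ee_rot: [-3.101, 0.137, -0.819]
force: [-0.5, -0.1, 0.2]
width: 0.0156
[ 0.56024918 -0.04064277  0.14699569]
rows: [ 0.0143 -0.0806  0.1391] [ 0.0528 -0.0567  0.5196]  n~ 0.9682588149840871 3.669702403320193
```

```bash
python3 -m inch '1 0.014 -0.08 0.05 0.053 -0.057 0.52;1 0.014 -0.08 0.1 0.053 -0.057 0.52;1 0.014 -0.08 0.139 0.053 -0.057 0.52;1 0.014 -0.08 0.139 0.053 -0.057 0.52;1 0.014 -0.08 0.139 0.053 -0.057 0.52;1 0.014 -0.08 0.139 0.053 -0.057 0.52;1 0.014 -0.08 0.139 0.053 -0.057 0.52' 20;  python3 - <<'E'
from h import *
from station import arm
print(tip())
P=M+.070*D-.001*N
T=P-.0035*N
print((tip()-T)@np.c_[D,np.cross(N,D),N])
relt(T,RPYT)
f=arm.grab_frame("scene"); crop(f,220,165,82,60,9,"pics/p4.png")
E
```

```text
t: 11.95
eef_pos: [0.5767, -0.0187, 0.0829]
ee_rot: [-3.139, 0.209, -1.364]
force: [0.2, -0.2, -0.4]
width: 0.0153
[ 0.5776445  -0.02368559  0.10689045]
[4.23287961e-04 1.44361759e-05 2.60188660e-02]
rows: [0.0013 0.0002 0.0867] [-0.0013 -0.0008  0.0057]  n~ 0.5204401727252447 0.041083778646030175
```

View pics/p4.png

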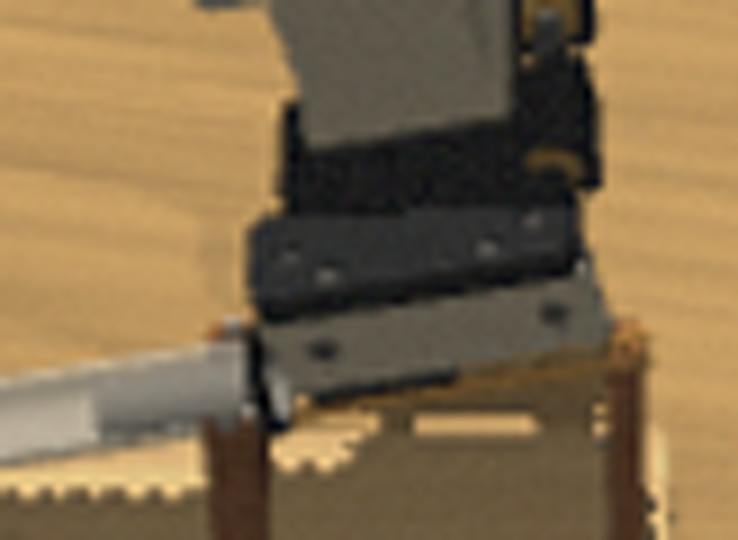

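```bash
python3 -m inch '1 0.001 0 0.04 0 0 0;1 0.001 0 0.08 0 0 0.005;1 0.001 0 0.087 0 0 0.005;1 0.001 0 0.087 0 0 0.005;1 0.001 0 0.087 0 0 0.005' 20;  python3 - <<'E'
from h import *
from station import arm
P=M+.070*D-.001*N
T=P-.0035*N
print((tip()-T)@np.c_[D,np.cross(N,D),N],arm.get_state()["force"])
E
```

```text
t: 12.5
eef_pos: [0.575, -0.0135, 0.0564]
ee_rot: [3.141, 0.209, -1.373]
force: [-2.3, 0.1, 3.4]
width: 0.0154
[ 0.00022592  0.0005223  -0.00105552] [-2.26002872  0.05851566  3.39556613]
```

```bash
python3 -m inch '0.6 0 0 0 0 0 0;0.6 0 0 0 0 0 0;0.6 0 0 0 0 0 0;0.6 0 0 0 0 0 0;0.6 0 0 -0.1 0 0 0;0.6 0 0 -0.25 0 0 0;0.6 0 0 -0.4 0 0 0;0.6 0 0 -0.4 0 0 0' 20;  python3 - <<'E'
from h import *
from station import arm
f=arm.grab_frame("scene"); crop(f,200,165,102,60,7,"pics/p5.png")
t=load("top0"); s=load("scene0")
hsv=lambda f: cv2.cvtColor(f["img"],cv2.COLOR_RGB2HSV).astype(int)
h=hsv(t); print(h[213:232,142:163:4].tolist()[::5])
def un(x,y,u0,v0,k): return (u0+(x+.5)/k-.5, v0+(y+.5)/k-.5)
# handle mask
for n,f,b in (("top",t,(125,205,165,235)),("scene",s,(405,218,455,250))):
    h=hsv(f)[b[1]:b[3],b[0]:b[2]]; m=((h[...,0]<12)&(h[...,1]>110)&(h[...,2]>(90))).astype(np.uint8)
    k,l,st,ce=cv2.connectedComponentsWithStats(m); i=1+np.argmax(st[1:,4]); vv,uu=np.nonzero(l==i)
    pts=np.array([onz(f,b[0]+a,b[1]+c,.020)[:2] for a,c in zip(uu,vv)]); r=cv2.minAreaRect((pts*1000).astype(np.float32)); mu=pts.mean(0); w=np.linalg.svd(pts-mu,full_matrices=False)[2][0]
    print(n,st[i],r,mu,np.degrees(np.arctan2(w[1],w[0])))
print("top tip",onz(t,*un(550,402,120,180,6),.005),"joint",onz(t,*un(257,292,120,180,6),.008),"scene tip",onz(s,*un(80,58,345,195,7),.005),"joint",onz(s,*un(453,222,345,195,7),.008))
print("bottle top(cap) top",onz(t,*un(201,97,120,180,6),.068)," scene cap",onz(s,*un(532,290,345,195,7),.066))
print("plug",onz(t,*un(666,312,120,180,6),.03))
E
```

```text
t: 13.3
eef_pos: [0.5842, -0.0396, 0.1812]
ee_rot: [-3.131, 0.206, -1.371]
force: [0.1, -0.1, 0.2]
width: 0.0349
[[[18, 134, 165], [18, 131, 166], [18, 132, 172], [18, 131, 171], [18, 132, 172], [18, 133, 171]], [[12, 166, 137], [15, 152, 136], [18, 134, 166], [18, 131, 177], [18, 131, 177], [18, 134, 177]], [[14, 152, 143], [13, 165, 141], [12, 163, 142], [12, 164, 140], [13, 152, 131], [18, 133, 157]], [[18, 131, 162], [18, 134, 160], [17, 136, 152], [15, 148, 141], [13, 162, 137], [17, 163, 149]]]Traceback (most recent call last):
  File "<stdin>", line 11, in <module>
    return _wrapfunc(a, 'argmax', axis=axis, out=out, **kwds)
    return bound(*args, **kwds)
ValueError: attempt to get argmax of an empty sequence
```

View pics/p5.png

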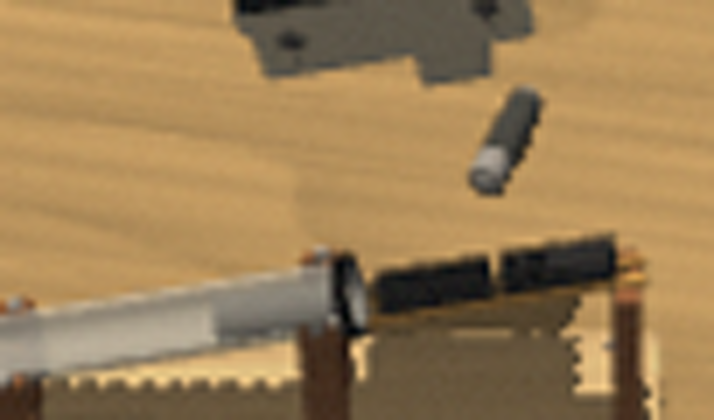

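Both cores lie on the rails in line with a small gap. Now the rod measurement.

```bash
python3 - <<'E'
from h import *
t=load("top0"); s=load("scene0")
hsv=lambda f: cv2.cvtColor(f["img"],cv2.COLOR_RGB2HSV).astype(int)
def un(x,y,u0,v0,k): return (u0+(x+.5)/k-.5, v0+(y+.5)/k-.5)
for n,f,b in (("top",t,(125,205,165,235)),("scene",s,(405,218,455,250))):
    h=hsv(f)[b[1]:b[3],b[0]:b[2]]; m=((h[...,0]<15)&(h[...,1]>140)&(h[...,2]>(90))).astype(np.uint8)
    k,l,st,ce=cv2.connectedComponentsWithStats(m); i=1+np.argmax(st[1:,4]); vv,uu=np.nonzero(l==i)
    pts=np.array([onz(f,b[0]+a,b[1]+c,.020)[:2] for a,c in zip(uu,vv)]); r=cv2.minAreaRect((pts*1000).astype(np.float32)); mu=pts.mean(0); w=np.linalg.svd(pts-mu,full_matrices=False)[2][0]
    print(n,st[i],r,mu,np.degrees(np.arctan2(w[1],w[0])))
print("top tip",onz(t,*un(550,402,120,180,6),.005),"joint",onz(t,*un(250,290,120,180,6),.010),"scene tip",onz(s,*un(80,58,345,195,7),.005),"joint",onz(s,*un(460,222,345,195,7),.010))
print("bottle top(cap) top",onz(t,*un(201,97,120,180,6),.068)," scene cap",onz(s,*un(532,290,345,195,7),.066))
print("plug",onz(t,*un(666,312,120,180,6),.03))
E
```

```text
top [  6   9  30  16 193] ((543.4133911132812, 350.7518615722656), (87.70880126953125, 18.028162002563477), 68.12785339355469) [0.5433239  0.35056706] 67.80204824222871
scene [  6   4  37  20 221] ((545.3394775390625, 351.5374450683594), (88.25596618652344, 18.960844039916992), 67.64543914794922) [0.54580026 0.35225408] -112.3353200086601
top tip [0.47066385 0.16798446 0.005     ] joint [0.52505024 0.30916257 0.01      ] scene tip [0.47047977 0.16819424 0.005     ] joint [0.53022687 0.30811904 0.01      ]
bottle top(cap) top [0.60644309 0.31784891 0.068     ]  scene cap [0.60371615 0.32010333 0.066     ]
plug [0.51003226 0.11094598 0.03      ]
```

```bash
python3 - <<'E'
from h import *
f=load("s4"); P=cloud(f)   # tip z~.027, crop g2: u0=260,v0=150,k=7
g2=lambda x,y:(int(150+y/7),int(260+x/7))
for nm,q in dict(stubL=(130,150),stubL2=(125,130),stubR=(578,285),stubR2=(585,265),blkL=(265,190),blkR=(440,240),fL=(345,220),fR=(405,260),plateL=(110,75),plateR=(620,230)).items():
    print(nm,np.round(P[g2(*q)]*1000))
R=P[150:200,260:360]; m=R[...,2]>.028
q=R[m]; c,s=np.cos(-.241),np.sin(-.241)
ax=(q[:,0]-.4696)*c+(q[:,1]-.0521)*s; ay=(q[:,0]-.4696)*s-(q[:,1]-.0521)*c
for lo in np.arange(-.12,.12,.01):
    k=(ay>lo)&(ay<lo+.01); 
    if k.sum()>3: print(round(lo,2),k.sum(),"z pct",np.round(np.percentile(q[k,2],[1,5,10]),3),"ax",np.round(np.percentile(ax[k],[5,95]),3))
E
```

```text
stubL [490. -37. 105.]
stubL2 [487. -40. 112.]
stubR [531. 128. 109.]
stubR2 [525. 129. 114.]
blkL [500.  13. 102.]
blkR [515.  78. 104.]
fL [480.  41.  74.]
fR [485.  63.  61.]
plateL [487. -45. 139.]
plateR [390. 140.  -1.]
-0.1 102 z pct [0.119 0.123 0.126] ax [-0.031  0.04 ]
-0.09 142 z pct [0.097 0.102 0.109] ax [-0.03   0.041]
-0.08 103 z pct [0.109 0.111 0.13 ] ax [-0.032  0.04 ]
-0.07 86 z pct [0.107 0.11  0.111] ax [-0.022  0.031]
-0.06 157 z pct [0.108 0.112 0.131] ax [-0.019  0.031]
-0.05 152 z pct [0.107 0.11  0.122] ax [0.002 0.039]
-0.04 155 z pct [0.094 0.103 0.106] ax [0.015 0.04 ]
-0.03 144 z pct [0.101 0.108 0.112] ax [0.022 0.04 ]
-0.02 176 z pct [0.034 0.038 0.044] ax [0.006 0.04 ]
-0.01 144 z pct [0.031 0.044 0.049] ax [0.01 0.04]
-0.0 183 z pct [0.034 0.039 0.047] ax [0.008 0.04 ]
0.01 123 z pct [0.035 0.045 0.054] ax [0.011 0.04 ]
0.02 66 z pct [0.102 0.103 0.106] ax [0.021 0.04 ]
0.03 63 z pct [0.102 0.106 0.109] ax [-0.019  0.039]
0.04 63 z pct [0.107 0.108 0.11 ] ax [-0.024  0.033]
0.05 53 z pct [0.107 0.109 0.109] ax [-0.026  0.031]
0.06 88 z pct [0.106 0.108 0.11 ] ax [-0.025  0.034]
0.07 90 z pct [0.099 0.107 0.109] ax [-0.01  0.04]
0.08 99 z pct [0.095 0.098 0.104] ax [-0.001  0.042]
0.09 31 z pct [0.121 0.126 0.128] ax [0.002 0.04 ]
```

```bash
cat >> h.py <<'E'
HR=np.array([.5447,.3515]); YR=np.radians(-112.2)
E
python3 - <<'E'
from h import *
relt([*HR,.12],[np.pi,0,YR])
relt([.565,.15,.18],[np.pi,0.1,(YR+RPYT[2])/2])
E
```

```text
rows: [-1.2154 -0.1293  0.5381] [0.0517 0.1948 0.5568]  n~ 8.012464754211772 4.135975624233325
rows: [-0.607  -0.0679  0.2045] [0.0361 0.1033 0.2752]  n~ 3.8646583233570886 2.068356918975588
```

```bash
python3 -m inch '0.55 -0.9 -0.1 0.3 0.05 0.19 0.55;0.55 -0.9 -0.1 0.3 0.05 0.19 0.55;0.55 -0.9 -0.1 0.3 0.05 0.19 0.55;0.55 -0.9 -0.1 0.3 0.05 0.19 0.55;0.55 -0.9 -0.1 0.3 0.05 0.19 0.55;0.55 -0.9 -0.1 0.3 0.05 0.19 0.55;0.55 -0.9 -0.1 0.3 0.05 0.19 0.55' 20;  python3 - <<'E'
from h import *
print(tip())
relt([*HR,.12],[np.pi,0,YR])
E
```

```text
t: 14.05
eef_pos: [0.5529, 0.2475, 0.1409]
ee_rot: [3.132, 0.0, -1.95]
force: [0.2, -0.5, 0.1]
width: 0.0396
[0.55306906 0.24737287 0.16540712]
rows: [-0.312   0.1523  0.1529] [0.009  0.0003 0.0077]  n~ 2.276085370512763 0.08256845821992755
```

```bash
python3 -m inch '0.55 -0.312 0.152 0.1 0.009 0 0.008;0.55 -0.312 0.152 0.153 0.009 0 0.008;0.55 -0.312 0.152 0.2 0.009 0 0.008;0.55 -0.312 0.152 0.3 0.009 0 0.008;0.55 -0.312 0.152 0.39 0.009 0 0.008;0.55 -0.312 0.152 0.39 0.009 0 0.008;0.55 -0.312 0.152 0.39 0.009 0 0.008;0.55 -0.312 0.152 0.39 0.009 0 0.008' 20;  python3 - <<'E'
from h import *
from station import arm
print(tip())
relt([*HR,.007],[np.pi,0,YR])
f=arm.grab_frame("scene"); crop(f,375,165,90,75,8,"pics/r1.png")
E
```

```text
t: 14.85
eef_pos: [0.5466, 0.35, 0.0273]
ee_rot: [-3.14, 0.004, -1.959]
force: [-0.4, 0.5, 0.5]
width: 0.0392
[0.54649187 0.3499375  0.05183979]
rows: [-0.0017  0.0079  0.1495] [-0.0016  0.0034 -0.0006]  n~ 0.8980722410106401 0.02684901934305349
```

View pics/r1.png

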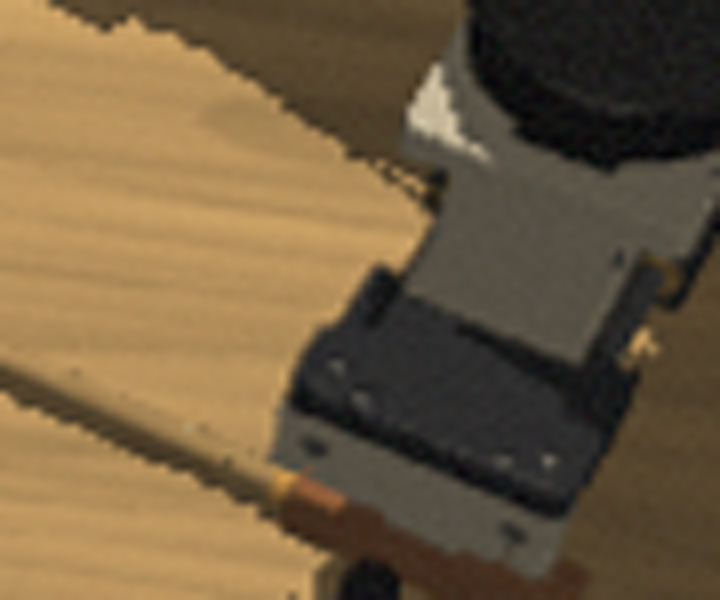

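```bash
python3 -m inch '0.55 -0.001 0.006 0.06 0 0 0;0.55 -0.001 0.006 0.12 0 0 0;0.55 -0.001 0.006 0.147 0 0 0;0.55 -0.001 0.006 0.147 0 0 0;0.55 -0.001 0.006 0.147 0 0 0;0.8 -0.001 0.006 0.147 0 0 0;0.8 -0.001 0.006 0.147 0 0 0;0.8 -0.001 0.006 0.147 0 0 0;0.8 -0.001 0.006 0.147 0 0 0;0.8 -0.001 0.006 0.147 0 0 0' 55;  python3 - <<'E'
from h import *
from station import arm
print(tip())
f=arm.grab_frame("scene"); crop(f,335,165,130,100,6,"pics/r2.png")
E
```

```text
t: 15.9
eef_pos: [0.5444, 0.3507, -0.0177]
ee_rot: [-3.141, 0.003, -1.959]
force: [-1.6, 0.2, 4.3]
width: 0.0195
[0.54437101 0.35066159 0.00682879]
```

View pics/r2.png

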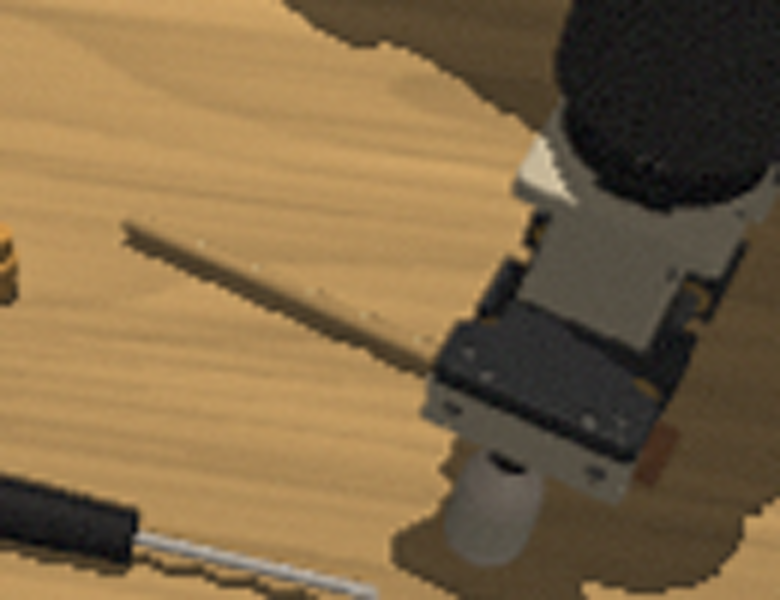

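```bash
python3 -m inch '1 0 0 -0.05 0 0 0;1 0 0 -0.2 0 0 0;1 0 0 -0.37 0 0 0;1 0 0 -0.5 0 0 0;1 0 0 -0.5 0 0 0;1 0 0 -0.5 0 0 0' 58;  python3 - <<'E'
from h import *
from station import arm
T=M+(.130+.199)*D-.0045*N
print(tip(),T); relt(T,RPYT); relt(T+.02*N,RPYT)
f=arm.grab_frame("scene"); crop(f,335,145,130,100,6,"pics/r3.png")
E
```

```text
t: 16.55
eef_pos: [0.5444, 0.3506, 0.1338]
ee_rot: [-3.14, 0.005, -1.959]
force: [-1.1, -0.3, -0.4]
width: 0.0191
[0.54429587 0.35053942 0.15829311] [0.52615476 0.22946694 0.13520128]
rows: [ 0.3831 -0.0872  0.0734] [-0.0617 -0.19   -0.5601]  n~ 2.3980401796037043 4.153872883319545
rows: [ 0.3943 -0.095   0.0082] [-0.0617 -0.19   -0.5601]  n~ 2.433832014827334 4.153872883319545
```

View pics/r3.png

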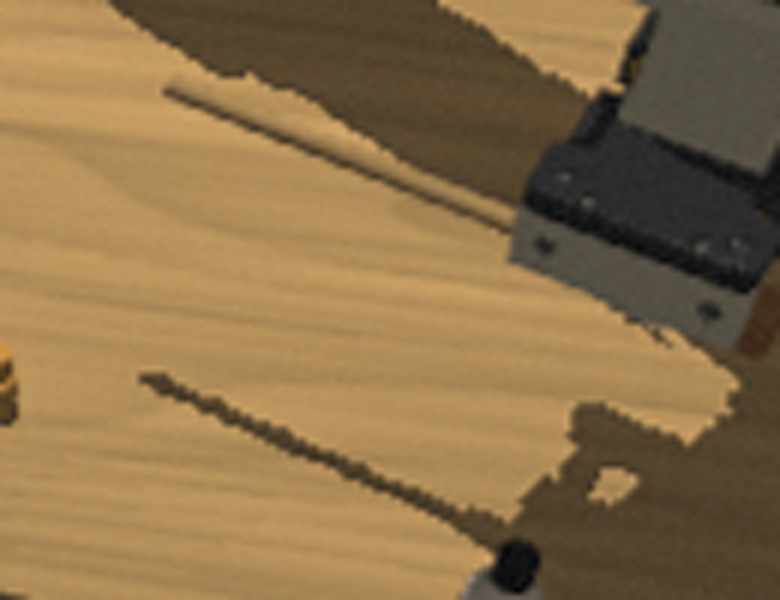

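```bash
python3 -m inch '1 0.3 -0.09 0 -0.062 -0.19 -0.56;1 0.32 -0.09 0 -0.062 -0.19 -0.56;1 0.32 -0.09 0 -0.062 -0.19 -0.56;1 0.32 -0.09 0.0 -0.062 -0.19 -0.56;1 0.32 -0.09 0.04 -0.062 -0.19 -0.56;1 0.32 -0.09 0.04 -0.062 -0.19 -0.56;1 0.32 -0.09 0.04 -0.062 -0.19 -0.56;1 0.32 -0.09 0.04 -0.062 -0.19 -0.56' 58;  python3 - <<'E'
from h import *
from station import arm
T=M+(.130+.199)*D-.0045*N
print(tip(),T,(tip()-T)@np.c_[D,np.cross(N,D),N]); relt(T,RPYT)
f=arm.grab_frame("scene"); crop(f,220,145,130,85,6,"pics/r4.png"); pickle.dump(f,open("/tmp/s5.pkl","wb"))
f=arm.grab_frame("top"); crop(f,200,170,130,60,6,"pics/r4t.png"); pickle.dump(f,open("/tmp/t5.pkl","wb"))
E
```

```text
t: 17.4
eef_pos: [0.5325, 0.2513, 0.1193]
ee_rot: [3.138, 0.206, -1.372]
force: [-0.6, 0.5, -0.4]
width: 0.0194
[0.53355524 0.24638372 0.14324738] [0.52615476 0.22946694 0.13520128] [ 0.01644462 -0.01062457  0.00473044]
rows: [0.0546 0.035  0.0161] [ 0.0034 -0.0029 -0.0014]  n~ 0.4006927556047802 0.032654035873683186
```

View pics/r4.png

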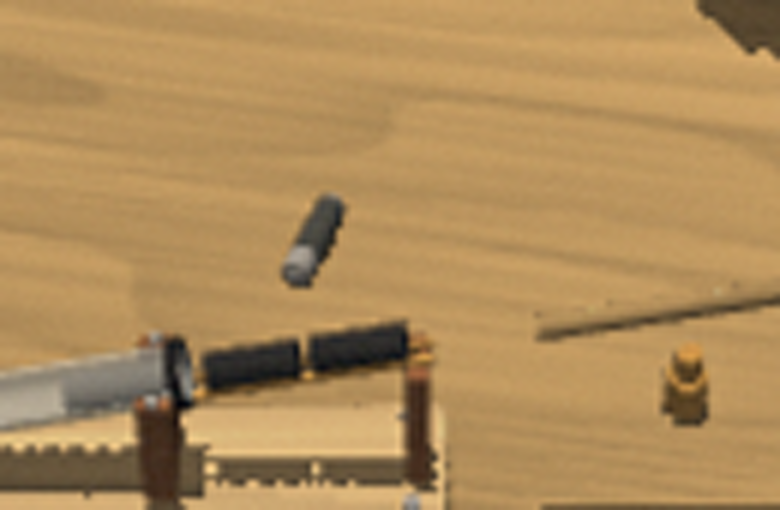

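View pics/r4t.png

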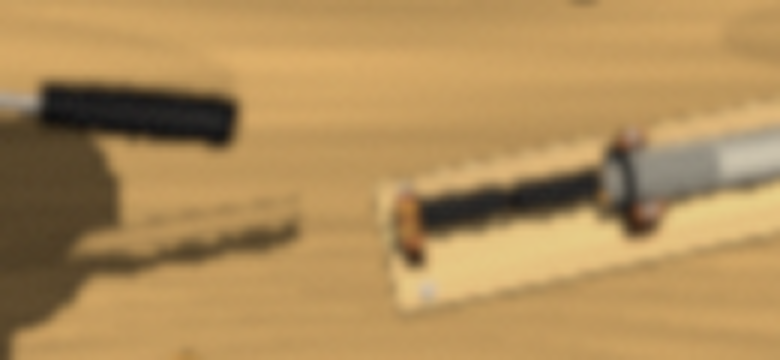

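```bash
python3 - <<'E'
from h import *
s=load("s5");t=load("t5")
def un(x,y,u0,v0,k): return (u0+(x+.5)/k-.5, v0+(y+.5)/k-.5)
tp=np.array([.53355524,.24638372,.14324738]); X=Rm([3.138,.206,-1.372]).as_matrix()
pr=tp+.199*X[:,0]-.003*X[:,2]; print("pred tip",pr)
for n,f,u0,v0 in (("s",s,220,145),("t",t,200,170)): print(n,"pred px",(proj(f,pr)-[u0,v0])*6+2.5, "core axis rear px",(proj(f,M+.09*D-.001*N)-[u0,v0])*6+2.5, "axis s=.15",(proj(f,M+.15*D)-[u0,v0])*6+2.5,(proj(f,M+.2*D)-[u0,v0])*6+2.5)
print("tri",two(s,un(541,329,220,145,6),t,un(298,216,200,170,6)))
E
```

```text
pred tip [0.57215647 0.05482821 0.10547925]
s pred px [538.14387806 328.03407837] core axis rear px [400.75197803 339.0882003 ] axis s=.15 [547.31781583 314.21104908] [671.9777497 294.5116227]
t pred px [297.57462617 210.94008744] core axis rear px [423.50500212 214.47695591] axis s=.15 [293.11929247 236.7043678 ] [181.01457739 256.15788962]
tri (array([0.57027263, 0.05527175, 0.10299722]), np.float64(0.0009892407848555054))
```

```bash
python3 -m inch '1 0.03 0.035 0.016 0.0034 -0.003 -0.001;1 0.0546 0.035 0.016 0.0034 -0.003 -0.001;1 0.0546 0.035 0.016 0.0034 -0.003 -0.001;1 0.0546 0.035 0.016 0.0034 -0.003 -0.001;1 0.0546 0.035 0.016 0.0034 -0.003 -0.001' 58;  python3 - <<'E'
from h import *
from station import arm
T=M+(.130+.199)*D-.0045*N
print((tip()-T)@np.c_[D,np.cross(N,D),N],arm.get_state()["ee_rot"]-RPYT); relt(T,RPYT)
f=arm.grab_frame("scene"); crop(f,240,180,90,50,8,"pics/r5.png"); pickle.dump(f,open("/tmp/s6.pkl","wb"))
a=lambda s,k=0:(proj(f,M+s*D+k*N)-[240,180])*8+3.5
print(a(.09,-.001),a(.13,-.0015),a(.2,-.0015))
f=arm.grab_frame("top"); crop(f,220,180,90,40,8,"pics/r5t.png")
a=lambda s,k=0:(proj(f,M+s*D+k*N)-[220,180])*8+3.5
print(a(.09,-.001),a(.13,-.0015),a(.2,-.0015))
E
```

```text
t: 18.0
eef_pos: [0.5259, 0.2347, 0.1119]
ee_rot: [-3.14, 0.211, -1.369]
force: [0.5, -0.5, -1.2]
width: 0.0192
[ 0.00019793 -0.00078457  0.00065015] [-6.28149911e+00  1.24031723e-03  6.36092500e-04]
rows: [0.0008 0.0027 0.0022] [-0.0015  0.0012  0.0006]  n~ 0.021462601962496563 0.013893831956878136
[374.50263738 172.28426706] [505.07531535 152.81428725] [736.83207355 116.22813795]
[404.84000282 206.13594121] [288.97316472 226.51555052] [ 81.04463537 262.61177397]
```

View pics/r5.png

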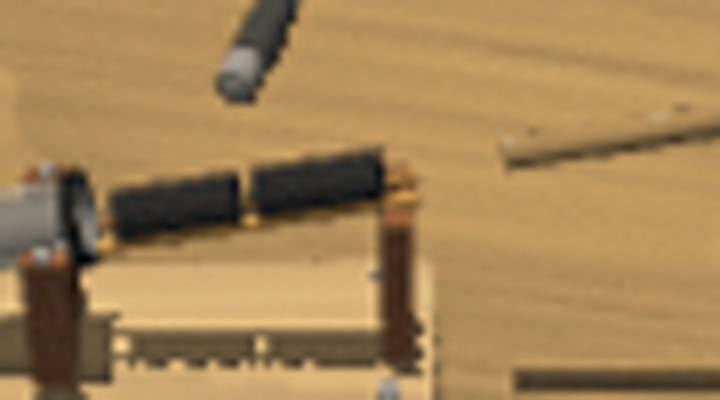

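View pics/r5t.png

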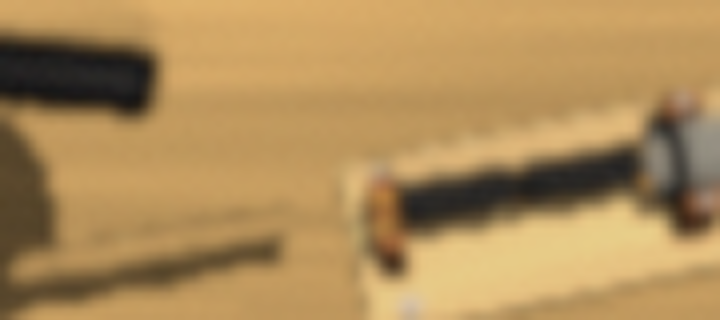

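```bash
python3 -m inch '1 0.04 0.002 0.002 0 0 0;1 0.08 0.002 0.002 0 0 0;1 0.1 0.002 0.002 0 0 0;1 0.12 0.002 0.002 0 0 0;1 0.14 0.002 0.002 0 0 0;1 0.16 0.002 0.002 0 0 0;1 0.18 0.002 0.002 0 0 0;1 0.2 0.002 0.002 0 0 0;1 0.2 0.002 0.002 0 0 0' 58;  python3 - <<'E'
from h import *
from station import arm
T=M+(.070+.199)*D-.0045*N
print((tip()-T)@np.c_[D,np.cross(N,D),N],arm.get_state()["force"]@D); 
f=arm.grab_frame("scene"); crop(f,220,180,90,50,8,"pics/q1.png")
f=arm.grab_frame("top"); crop(f,240,175,90,50,8,"pics/q1t.png")
E
```

```text
t: 19.0
eef_pos: [0.5366, 0.1762, 0.0983]
ee_rot: [-3.141, 0.21, -1.37]
force: [0.2, -0.1, -0.8]
width: 0.0192
[-0.00083172  0.00042314 -0.00033183] -0.2597376866819658
```

View pics/q1.png

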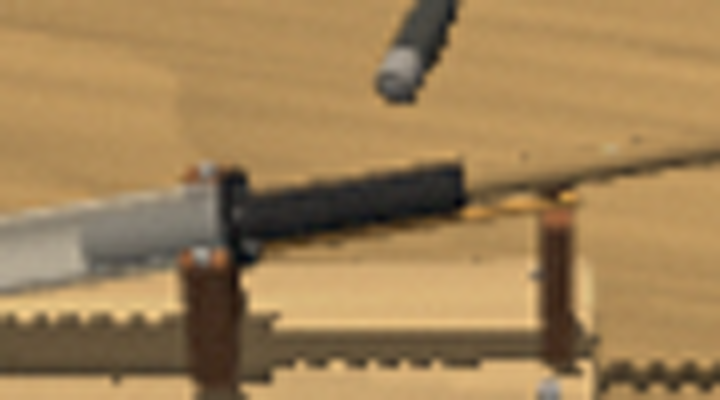

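View pics/q1t.png

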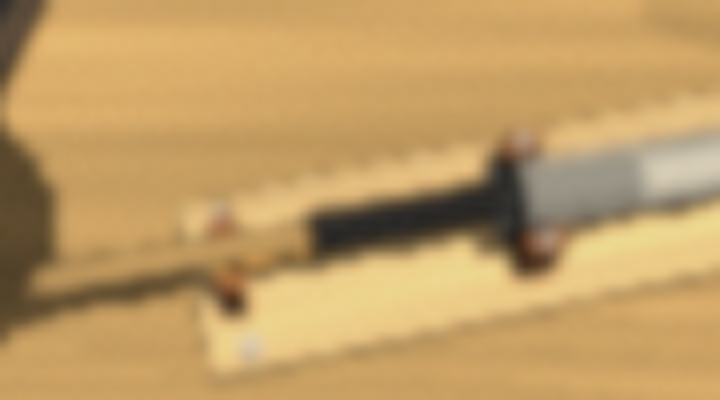

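```bash
python3 -m inch '1 0.02 0 0 0 0 0;1 0.045 0 0 0 0 0;1 0.07 0 0 0 0 0;1 0.095 0 0 0 0 0;1 0.12 0 0 0 0 0;1 0.145 0 0 0 0 0;1 0.17 0 0 0 0 0;1 0.195 0 0 0 0 0;1 0.22 0 0 0 0 0;1 0.245 0 0 0 0 0;1 0.265 0 0 0 0 0;1 0.265 0 0 0 0 0' 58;  python3 - <<'E'
from h import *
from station import arm
T=M+(-.01+.199)*D-.0045*N
print((tip()-T)@np.c_[D,np.cross(N,D),N],arm.get_state()["force"]@D); 
f=arm.grab_frame("scene"); crop(f,180,180,110,60,7,"pics/q2.png")
f=arm.grab_frame("top"); crop(f,255,175,105,50,7,"pics/q2t.png")
E
```

```text
t: 20.3
eef_pos: [0.5521, 0.0999, 0.0816]
ee_rot: [-3.141, 0.21, -1.37]
force: [0.4, 0.5, -0.8]
width: 0.0192
[-0.00046798  0.00044756 -0.00048338] 0.20603282680634857
```

View pics/q2.png

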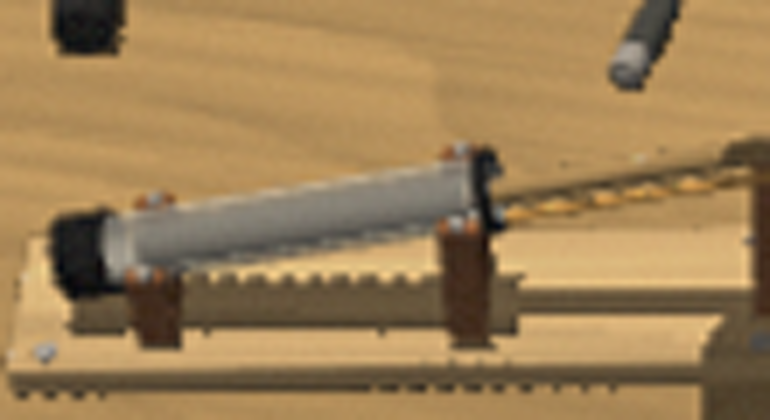

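View pics/q2t.png

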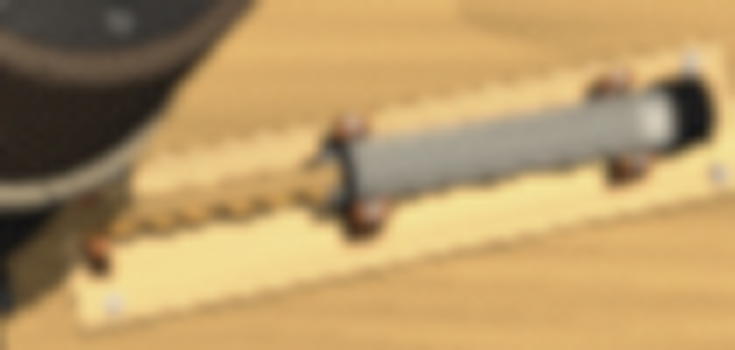

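```bash
python3 -m inch '1 0.02 0 0 0 0 0;1 0.035 0 0 0 0 0;1 0.045 0 0 0 0 0;1 0.052 0 0 0 0 0;1 0.059 0 0 0 0 0;1 0.064 0 0 0 0 0;1 0.066 0 0 0 0 0;1 0.066 0 0 0 0 0' 58;  python3 - <<'E'
from h import *
from station import arm
T=M+(-.03+.199)*D-.0045*N
print((tip()-T)@np.c_[D,np.cross(N,D),N],arm.get_state()["force"]@D); 
E
```

```text
t: 21.2
eef_pos: [0.556, 0.0823, 0.0778]
ee_rot: [-3.14, 0.211, -1.369]
force: [-0.9, 3.9, 0.4]
width: 0.0192
[ 0.00111995  0.00016282 -0.00040634] 4.027879181186837
```

Force starting to rise (4 N); press in small steps.

```bash
python3 -m inch '1 0.003 0 0 0 0 0;1 0.003 0 0 0 0 0;1 0.006 0 0 0 0 0;1 0.006 0 0 0 0 0;1 0.006 0 0 0 0 0' 60;  python3 - <<'E'
from h import *
from station import arm
T=M+(-.03+.199)*D-.0045*N
print((tip()-T)@np.c_[D,np.cross(N,D),N],arm.get_state()["force"]@D); 
E
```

```text
t: 21.7
eef_pos: [0.5563, 0.0822, 0.0778]
ee_rot: [-3.139, 0.213, -1.369]
force: [-2.6, 10.8, 1.9]
width: 0.019
[ 0.00087898 -0.00013882 -0.00042926] 11.273186502814973
```

```bash
python3 -m inch '1 0.006 0 0 0 0 0;1 0.012 0 0 0 0 0;1 0.018 0 0 0 0 0;1 0.024 0 0 0 0 0;1 0.024 0 0 0 0 0;1 0.024 0 0 0 0 0' 60;  python3 - <<'E'
from h import *
from station import arm
T=M+(-.03+.199)*D-.0045*N
print((tip()-T)@np.c_[D,np.cross(N,D),N],arm.get_state()["force"]@D,arm.get_state()["ee_rot"]-RPYT); 
f=arm.grab_frame("scene"); crop(f,180,180,110,60,7,"pics/q3.png")
f=arm.grab_frame("top"); crop(f,255,175,105,50,7,"pics/q3t.png")
E
```

```text
t: 22.3
eef_pos: [0.5576, 0.0818, 0.0774]
ee_rot: [-3.137, 0.221, -1.369]
force: [-9.3, 39.1, 10.2]
width: 0.0195
[ 3.18420277e-05 -1.30456344e-03 -7.02936787e-04] 41.4237091701661 [-6.27826060e+00  1.18505954e-02  1.42706975e-03]
```

View pics/q3.png

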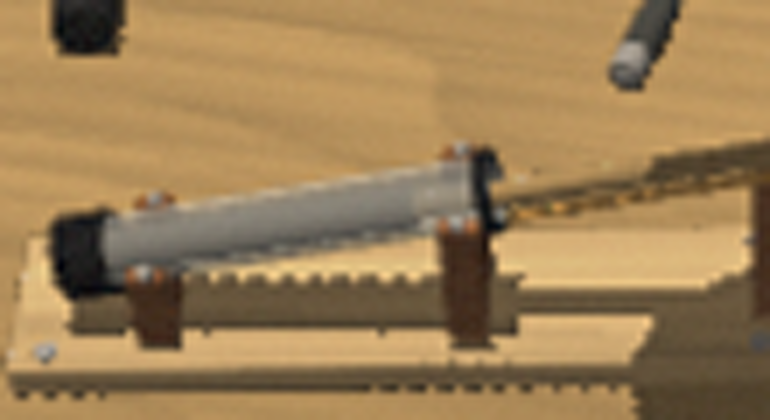

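View pics/q3t.png

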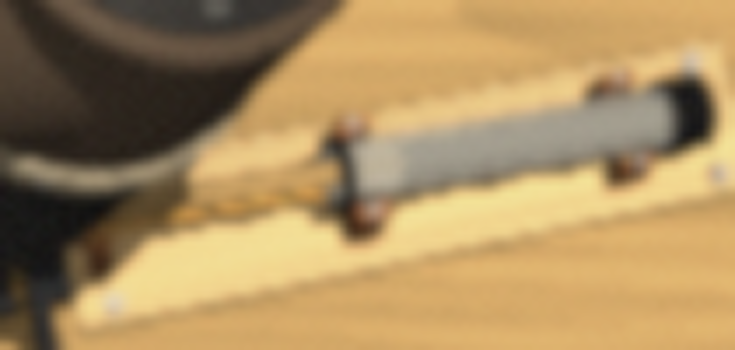

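```bash
python3 -m inch '1 -0.02 0 0 0 0 0;1 -0.06 0 0 0 0 0;1 -0.16 0 0 0 0 0;1 -0.26 0 0 0 0 0;1 -0.36 0 0 0 0 0;1 -0.46 0 0 0 0 0;1 -0.56 0 0 0 0 0;1 -0.64 0 0 0 0 0;1 -0.64 0 0 0 0 0;1 -0.64 0 0 0 0 0' 58;  python3 - <<'E'
from h import *
from station import arm
T=M+(.199)*D-.0045*N
print((tip()-T)@np.c_[D,np.cross(N,D),N],arm.get_state()["force"]@D)
relt([.505,.36,.12],[np.pi,0,YR])
f=arm.grab_frame("scene"); crop(f,180,165,130,70,6,"pics/w1.png")
f=arm.grab_frame("top"); crop(f,240,175,120,50,6,"pics/w1t.png")
E
```

```text
t: 23.4
eef_pos: [0.5199, 0.2571, 0.1159]
ee_rot: [-3.14, 0.21, -1.368]
force: [0.4, -1.1, -1.1]
width: 0.0193
[ 0.1536864   0.00059419 -0.00023939] -1.338047053075517
rows: [-0.3242 -0.02    0.1387] [0.0581 0.1949 0.5612]  n~ 2.119189875312014 4.169210619798023
```

View pics/w1.png

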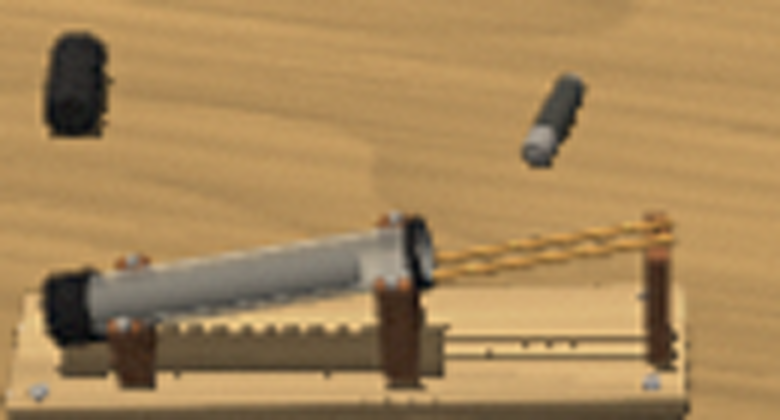

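View pics/w1t.png

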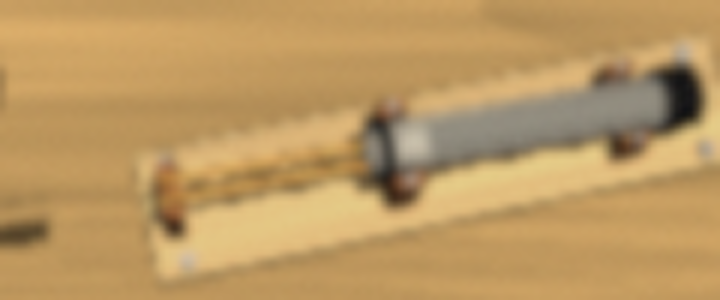

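```bash
python3 -m inch '1 -0.15 -0.02 0.05 0.058 0.195 0.56;1 -0.324 -0.02 0.139 0.058 0.195 0.56;1 -0.324 -0.02 0.139 0.058 0.195 0.56;1 -0.324 -0.02 0.139 0.058 0.195 0.56;1 -0.324 -0.02 0.139 0.058 0.195 0.56;1 -0.324 -0.02 0.139 0.058 0.195 0.56;1 -0.324 -0.02 0.139 0.058 0.195 0.56;1 -0.324 -0.02 0.139 0.058 0.195 0.56' 58;  python3 - <<'E'
from h import *
print(tip())
relt([.505,.36,.03],[np.pi,0,YR])
relt([.505,.36,.0075],[np.pi,0,YR])
E
```

```text
t: 24.3
eef_pos: [0.5057, 0.359, 0.0955]
ee_rot: [3.141, 0.001, -1.957]
force: [-0.2, 1.3, -0.5]
width: 0.0191
[0.50569834 0.3589967  0.1200381 ]
rows: [-0.0018  0.0031  0.3001] [0.0008 0.0012 0.001 ]  n~ 1.8009198287737165 0.012052218580943101
rows: [-0.0017  0.0031  0.3751] [0.0008 0.0012 0.001 ]  n~ 2.2508883875756984 0.012052218580943101
```

```bash
python3 -m inch '1 0 0.003 0.12 0 0.001 0;1 0 0.003 0.23 0 0.001 0;1 0 0.003 0.31 0 0.001 0;1 0 0.003 0.345 0 0.001 0;1 0 0.003 0.36 0 0.001 0;1 0 0.003 0.37 0 0.001 0;1 0 0.003 0.372 0 0.001 0;1 0 0.003 0.372 0 0.001 0;1 0 0.003 0.372 0 0.001 0' 40;  python3 - <<'E'
from h import *
from station import arm
print(tip(),arm.get_state()["moment"])
f=arm.grab_frame("scene"); crop(f,335,145,130,100,6,"pics/l1.png")
E
```

```text
t: 25.2
eef_pos: [0.5049, 0.3609, -0.0151]
ee_rot: [-3.141, 0.001, -1.958]
force: [-0.1, 0.5, -0.4]
width: 0.0194
[0.50489416 0.36084746 0.00935851] [ 0.06813005 -0.04816426  0.02445138]
```

View pics/l1.png

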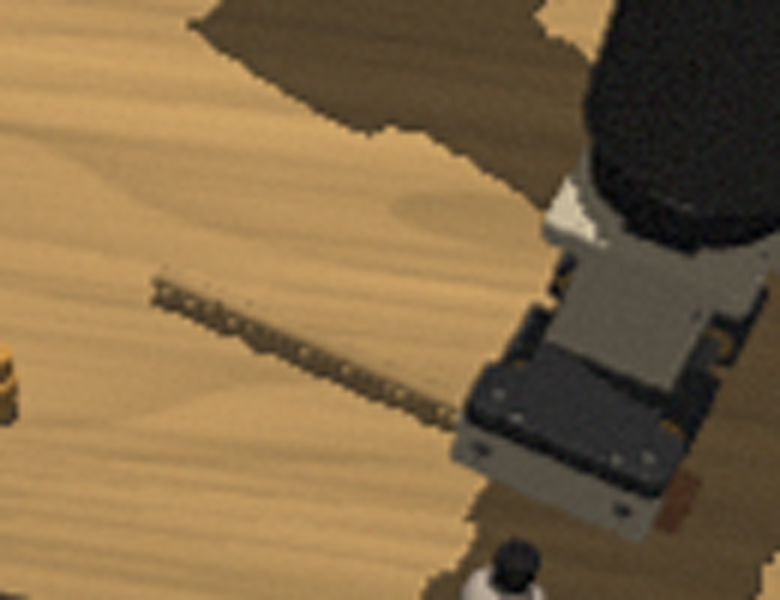

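```bash
python3 -m inch '1 0 0 0.004 0 0 0;1 0 0 0.007 0 0 0;1 0 0 0.007 0 0 0;1 0 0 0.007 0 0 0' 40; python3 -m inch '0.6 0 0 0 0 0 0;0.6 0 0 0 0 0 0;0.6 0 0 0 0 0 0;0.6 0 0 0 0 0 0;0.6 0 0 -0.02 0 0 0;0.6 0 0 -0.1 0 0 0;0.6 0 0 -0.25 0 0 0;0.6 0 0 -0.4 0 0 0;0.6 0 0 -0.55 0 0 0;0.6 0 0 -0.6 0 0 0;0.6 0 0 -0.6 0 0 0' 20; python3 - <<'E'
from h import *
from station import arm
f=arm.grab_frame("scene"); cv2.imwrite("pics/f1.png",f["img"][:,:,::-1]); pickle.dump(f,open("/tmp/s9.pkl","wb"))
f=arm.grab_frame("top"); cv2.imwrite("pics/f1t.png",f["img"][:,:,::-1])
E
```

```text
t: 25.65
eef_pos: [0.5046, 0.3605, -0.0177]
ee_rot: [3.141, -0.0, -1.958]
force: [-2.1, -0.1, 5.7]
width: 0.0197
t: 26.75
eef_pos: [0.5059, 0.3617, 0.166]
ee_rot: [-3.14, 0.006, -1.958]
force: [0.5, 0.2, -0.1]
width: 0.0349
```

View pics/f1.png

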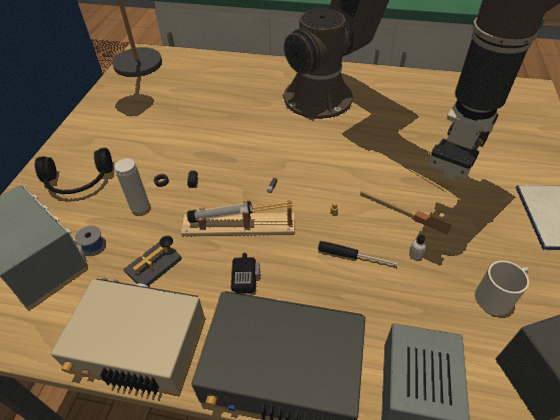

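View pics/f1t.png

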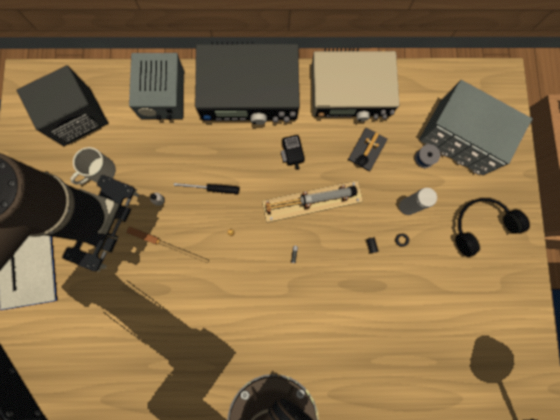

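```bash
python3 - <<'E'
from h import *
a=load("scene0");b=load("s9")
print("pred rear of pack px",(proj(b,M-.03*D)-[180,165])*6+2.5,"end",(proj(b,M-.15*D)-[180,165])*6+2.5)
d=np.abs(a["img"].astype(int)-b["img"].astype(int)).max(2)
for n,(u,v,w,h) in dict(bottle=(410,245,16,16),plug=(329,202,12,14),cell=(264,176,16,18),fat=(186,168,14,20),toroid=(152,172,18,16),screwdriver=(317,240,82,30),can=(115,155,36,60)).items(): print(n,(d[v:v+h,u:u+w]>40).mean())
crop(b,345,195,110,70,7,"pics/f2.png")
E
```

```text
pred rear of pack px [353.9397638  262.69575594] end [ 77.72359223 306.34490581]
bottle 0.09765625
plug 0.0
cell 0.0
fat 0.0
toroid 0.0
screwdriver 0.0
can 0.0
```

View pics/f2.png

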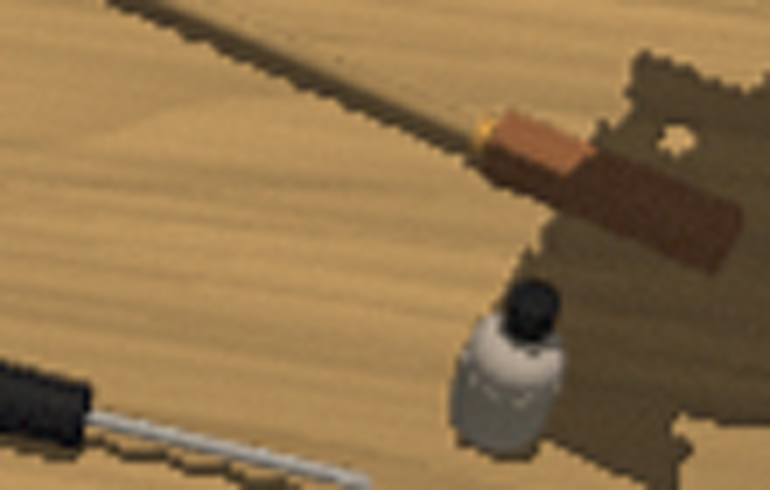

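```bash
python3 - <<'E'
from station import arm
print(arm.get_state()["t"]); print(arm.job_done())
E
```

```text
26.85
the job is handed in; nothing more can be done
None
```

I laid both loose cores on the rails and pushed them down behind the one already in the tube. I pressed with about 41 N, then drew the rod out and laid it flat on the bench, clear of the cradle. I handed the job in at t = 26.9 s.

**Core pack:**
- At full press the rod tip was 30 mm inside the mouth by my estimate, which is where three packed cores should end.
- After I drew the rod out, the pictures showed an unbroken core column from the closed end to about 30 mm short of the mouth. The visible end of the pack was about 0.7 px (1–1.5 mm) from the predicted spot, within measuring error.

**Bystanders:** Comparing pictures from before and after shows no change at the plug, cell, fat core, toroid, screwdriver or can. About 10% of the pixels at the flux bottle changed. I put that down to the arm's shadow, because its cap is within about 1.5 px of where it was.

**What disagreed:** The reported finger-end position was about 25 mm further along the fingers than the real finger ends. Because of this my first grasp closed above the core. I measured the offset in the images and used it for every later move.

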